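# Load a grinding jar with balls from a scoop

### The job

Pick up the steel scoop by its handle, scoop grinding balls out of the tray with it and, with the scoop's lip close over the jar's mouth, tip at least three of the four balls into the grinding jar; balls you do not use stay in the tray. Then lay the scoop down flat on the open bench and let go. Do not touch the balls with the gripper, spill none, leave the jar standing where it is, and do not disturb the bottle, the beaker or the vial box.

Things in the scene. Friction and masses are not known exactly. Their poses are not given: they have to be found in the camera images.
- scoop: Scoop, loose, 0.2 kg, lying flat on the bench. Origin: centre of the underside of its pan; x points to the open nose, y left, z up. Pan of bare steel 80 mm long (x -40 to +40), 60 wide outside, 57 inside: floor 2 thick, side walls to z = 26, sloping down to the floor from x = 0 to +22, rear wall to z = 30, nose open. A black straight handle rises backwards from the rear wall. Mass centre near x = -20.
- scoop_grip (a point): Place to grip, on the middle of the handle: x = -103, y = 0, z = 79 mm in the scoop's frame. Handle: 18 mm wide along y (flat sides), 14 thick, rising backwards at 40 degrees to the pan floor from x = -38, z = 24 to x = -138, z = 108. Take it by the flat sides, from straight above or with the fingers leaning up to 40 degrees, pointing forward and down towards the pan; grip hard (about 100 N), or it turns.
- scoop_lip (a point): Middle of the lower front edge (lip) of the scoop's pan: x = +40, y = 0, z = 0 mm in the scoop's frame.
- scoop_bead (a point): Top of the half-round bead across the pan floor: x = +33, z = +4.5 mm in the scoop's frame, 2.5 mm high over the floor. It holds balls back: they roll out over it only when the nose points some 35 to 45 degrees down.
- tray: Dark steel ball tray, fixed to the bench, 240 x 78 mm outside, 38 high. Origin: centre of its underside; x runs along it, away from the robot, z up. Floor top at z = 8. Channel 230 mm long (x -115 to +115), 68 wide between vertical side walls 5 thick and 38 high; vertical far end wall 38 high; near end only a sill 18 high.
- tray_end (a point): Middle of the foot of the far end wall's inner face: x = +115, z = 8 mm in the tray's frame. A scoop pushed along the floor with its lip down herds the balls to this wall; pushed on until the lip meets the wall, it gets under them, if it touches the floor only lightly (1 to 2 N; pressed hard it sticks and jams against the balls). The push takes 4 to 12 N. All four fit in the pan.
- jar: Grinding jar, an open round pot of steel standing loose on the bench, 0.85 kg: outside diameter 92 mm, inside 80, 70 high, inner floor 8 mm up. Origin: centre of its underside, z up.
- jar_mouth (a point): Centre of the jar's mouth, level with its rim: z = 70 mm in the jar's frame.
- ball0: White ceramic grinding ball, loose, diameter 25 mm, 31 g, smooth and slippery; starts in the far half of the tray. Origin at its centre.
- ball1: White ceramic grinding ball, loose, diameter 25 mm, 31 g, smooth and slippery; starts in the far half of the tray. Origin at its centre.
- ball2: White ceramic grinding ball, loose, diameter 25 mm, 31 g, smooth and slippery; starts in the far half of the tray. Origin at its centre.
- ball3: White ceramic grinding ball, loose, diameter 25 mm, 31 g, smooth and slippery; starts in the far half of the tray. Origin at its centre.
- reagent_bottle: Bystander: amber reagent bottle, 72 mm across, 150 high, origin at the centre of its underside.
- beaker: Bystander: glass beaker, 72 mm across, 90 high, origin at the centre of its underside.
- vial_box: Bystander: white box of glass vials, 100 x 70 mm, 57 high, origin at the centre of its underside.

How it is judged (in metres and radians):
On the way, in this order (a step that is already met when the one before it is completed fails the run):
1. at least one ball rides in the scoop, lifted clear of the tray (ball centre more than 75 mm above the bench) ((((x of ball0 in the frame of scoop between -0.045 and 0.05 m and y of ball0 in the frame of scoop between -0.035 and 0.035 m and z of ball0 in the frame of scoop between 0 and 0.05 m) and height (world z) of ball0 above 0.075 m) or ((x of ball1 in the frame of scoop between -0.045 and 0.05 m and y of ball1 in the frame of scoop between -0.035 and 0.035 m and z of ball1 in the frame of scoop between 0 and 0.05 m) and height (world z) of ball1 above 0.075 m) or ((x of ball2 in the frame of scoop between -0.045 and 0.05 m and y of ball2 in the frame of scoop between -0.035 and 0.035 m and z of ball2 in the frame of scoop between 0 and 0.05 m) and height (world z) of ball2 above 0.075 m) or ((x of ball3 in the frame of scoop between -0.045 and 0.05 m and y of ball3 in the frame of scoop between -0.035 and 0.035 m and z of ball3 in the frame of scoop between 0 and 0.05 m) and height (world z) of ball3 above 0.075 m))), for 0.2 s.
2. the scoop is tipped more than 25 degrees with its lip within 70 mm of the centre of the jar's mouth (angle between scoop's own z axis and vertical above 0.44 rad and distance between scoop_lip and jar_mouth below 0.07 m), for 0.05 s.
At the end, for the whole second after the job is handed in: At least three balls lie inside the jar and every other ball in the jar or in the tray; the jar stands upright on the bench within 35 mm of where it was; the scoop lies released and still on the bench itself (underside within 6 mm of it), right way up and level within 7 degrees ((((horizontal distance between ball0 and jar below 0.045 m and z of ball0 in the frame of jar between 0 and 0.062 m) and (horizontal distance between ball1 and jar below 0.045 m and z of ball1 in the frame of jar between 0 and 0.062 m) and (horizontal distance between ball2 and jar below 0.045 m and z of ball2 in the frame of jar between 0 and 0.062 m)) or ((horizontal distance between ball0 and jar below 0.045 m and z of ball0 in the frame of jar between 0 and 0.062 m) and (horizontal distance between ball1 and jar below 0.045 m and z of ball1 in the frame of jar between 0 and 0.062 m) and (horizontal distance between ball3 and jar below 0.045 m and z of ball3 in the frame of jar between 0 and 0.062 m)) or ((horizontal distance between ball0 and jar below 0.045 m and z of ball0 in the frame of jar between 0 and 0.062 m) and (horizontal distance between ball2 and jar below 0.045 m and z of ball2 in the frame of jar between 0 and 0.062 m) and (horizontal distance between ball3 and jar below 0.045 m and z of ball3 in the frame of jar between 0 and 0.062 m)) or ((horizontal distance between ball1 and jar below 0.045 m and z of ball1 in the frame of jar between 0 and 0.062 m) and (horizontal distance between ball2 and jar below 0.045 m and z of ball2 in the frame of jar between 0 and 0.062 m) and (horizontal distance between ball3 and jar below 0.045 m and z of ball3 in the frame of jar between 0 and 0.062 m))) and ((horizontal distance between ball0 and jar below 0.045 m and z of ball0 in the frame of jar between 0 and 0.062 m) or (x of ball0 in the frame of tray between -0.12 and 0.12 m and y of ball0 in the frame of tray between -0.039 and 0.039 m and z of ball0 in the frame of tray between 0 and 0.06 m)) and ((horizontal distance between ball1 and jar below 0.045 m and z of ball1 in the frame of jar between 0 and 0.062 m) or (x of ball1 in the frame of tray between -0.12 and 0.12 m and y of ball1 in the frame of tray between -0.039 and 0.039 m and z of ball1 in the frame of tray between 0 and 0.06 m)) and ((horizontal distance between ball2 and jar below 0.045 m and z of ball2 in the frame of jar between 0 and 0.062 m) or (x of ball2 in the frame of tray between -0.12 and 0.12 m and y of ball2 in the frame of tray between -0.039 and 0.039 m and z of ball2 in the frame of tray between 0 and 0.06 m)) and ((horizontal distance between ball3 and jar below 0.045 m and z of ball3 in the frame of jar between 0 and 0.062 m) or (x of ball3 in the frame of tray between -0.12 and 0.12 m and y of ball3 in the frame of tray between -0.039 and 0.039 m and z of ball3 in the frame of tray between 0 and 0.06 m)) and angle between jar's own z axis and vertical below 0.1 rad and height (world z) of each of jar, scoop below 0.006 m and angle between scoop's own z axis and vertical below 0.12 rad and height (world z) of scoop above -0.004 m and height (world z) of scoop_grip above 0.04 m and linear speed of scoop below 0.02 m/s and distance of jar from where it was at the start of the episode below 0.035 m); the robot touches nothing.
It fails at once if a ball is touched by the gripper or arm (contact force between any of ball0, ball1, ball2, ball3 and the arm above 0.5 N or contact force between any of ball0, ball1, ball2, ball3 and the fingers above 0.5 N).
It fails at once if a ball is spilled on the bench (centre lower than 13.5 mm, outside tray and jar) ((height (world z) of ball0 below 0.0135 m and not (horizontal distance between ball0 and jar below 0.045 m and z of ball0 in the frame of jar between 0 and 0.062 m) and not (x of ball0 in the frame of tray between -0.12 and 0.12 m and y of ball0 in the frame of tray between -0.039 and 0.039 m and z of ball0 in the frame of tray between 0 and 0.06 m)) or (height (world z) of ball1 below 0.0135 m and not (horizontal distance between ball1 and jar below 0.045 m and z of ball1 in the frame of jar between 0 and 0.062 m) and not (x of ball1 in the frame of tray between -0.12 and 0.12 m and y of ball1 in the frame of tray between -0.039 and 0.039 m and z of ball1 in the frame of tray between 0 and 0.06 m)) or (height (world z) of ball2 below 0.0135 m and not (horizontal distance between ball2 and jar below 0.045 m and z of ball2 in the frame of jar between 0 and 0.062 m) and not (x of ball2 in the frame of tray between -0.12 and 0.12 m and y of ball2 in the frame of tray between -0.039 and 0.039 m and z of ball2 in the frame of tray between 0 and 0.06 m)) or (height (world z) of ball3 below 0.0135 m and not (horizontal distance between ball3 and jar below 0.045 m and z of ball3 in the frame of jar between 0 and 0.062 m) and not (x of ball3 in the frame of tray between -0.12 and 0.12 m and y of ball3 in the frame of tray between -0.039 and 0.039 m and z of ball3 in the frame of tray between 0 and 0.06 m))).
It fails at once if the jar is shoved more than 50 mm or tipped more than 17 degrees (distance of jar from where it was at the start of the episode above 0.05 m or angle between jar's own z axis and vertical above 0.3 rad).
It fails at once if the bottle, beaker or vial box is moved more than 20 mm (distance of any of reagent_bottle, beaker, vial_box from where it was at the start of the episode above 0.02 m).
It also fails if it takes over 72 s, if anything falls off the work surface, if the arm or the gripper's body presses on something with over 40 N, if the wrist force passes 120 N, or if a joint passes its speed limit or range.

### The arm

A 7-joint arm with a two-finger parallel gripper is mounted at the origin on the work surface. World frame = base frame: x ahead of the robot, y to its left, z up, the work surface at z = 0. Lengths are in mm, angles in rad, forces in N, time in s.
With the tool pointing down it reaches from about 400 to 850 mm from the base axis. Payload 10.4 kg.
Tool frame: the origin (TCP) lies on the mounting face of the last link; the fingertips stand 173 mm ahead of it and the grasp point (between the pads) lies 155 mm ahead of it (manip.grip_point_offset is the distance from the TCP to the grasp point, in mm); z points along the fingers, y is the line along which they close (so a half turn about z gives the same grasp; the last joint's range is limited). The gripper opens to 85 mm and grips with 20 to 120 N. Pads are 22 mm wide; open, the fingers measure 114 mm over their backs; the gripper's body (76 mm by 85 mm) begins 54 mm behind the grasp point. The pads swing forward as they close: fully open they stand 13 mm farther back than shut.
Start: joints at [1.085, 0.332, -0.065, 1.46, 0.022, 1.35, -0.088], TCP at [279.048, -559.253, 404.738] pointing down, gripper open.
Joint ranges: [-2.6, 2.6], [-0.5, 2.12], [-1.47, 1.34], [0.16, 2.42], [-1.27, 4.41], [0.06, 2.06], [-2.6, 2.6]. Speed limits (rad/s): [2.22, 2.22, 2.79, 2.79, 3.14, 3.14, 3.14].

### API

Orientations are given as a rotation vector (axis times angle).
In Python, from cell import manip gives the robot as it stands. The module is installed in compiled form; this text tells all that it offers.
- The arm moves only by the tool carry_out, never from a script. Its argument "moves" is a list of rows, each a list of 3 entries, a list of its own where there are three numbers: the shift along the tool's x, y, z in m, then the turn, a rotation vector about the tool's x, y, z in rad, then the opening, from 0 (shut) to 1 (fully open). In form: [[[tx, ty, tz], [ax, ay, az], fingers], ...]. A call has exactly 5 rows; each row is the pose to reach, as a shift and turn from the pose commanded when the call began, along the tool's axes at that moment; what a row does not reach only later rows make up. A row lasts 1/8 s, in which the tool goes at most 62.5 mm and 10.7 degrees, less where a joint would pass 70% of its speed; a pose out of reach is approached as far as the arm can. A call with a gripper value outside its range is refused whole. The fingers move at their own pace and stop on an object; "squeeze" is the grip in N (left out, the last holds). Time passes only in rows, so rows that repeat a pose let the fingers close, or fill a call up. It gives the time, the measured TCP pose, the force, the opening and the grip force at its end, in the units of the state.
- manip.observe(): the state, without advancing time (a new reading comes with each control period).
- manip.get_image(name): name is "scene" or "top"; returns a dict with "image" (384x512x3 uint8, blue, green, red), "fx", "fy", "cx", "cy" (pixels), "extrinsics" (4x4, takes a point from camera to world coordinates). Camera axes: x right, y up, looking along -z (the intrinsics and any distortion apply to the point x, -y, -z); pixel columns grow to the right and rows downward; lengths in mm; the calibration is good to about 2 mm. A picture is of the moment at which its call begins. There is no depth.
- manip.hand_in(): hands the job in; it is judged then, once.
The state is a dict: "time": time; "qpos": joint angles; "qd": joint speeds; "joint_efforts": joint torques, N m; "eef_pos": TCP position; "tcp_rot": TCP orientation; "contact_force": force on the tool from outside, world axes, zero at the start; "wrist_torque": the same for the moment, N m; "gripper_width": finger opening in mm; "grip_force": force on a finger pad.
Only numpy, scipy, OpenCV 4.12 (cv2) and the standard library are available. Lean on these libraries where they do the work, as an engineer would, in place of code of your own. Each camera call takes 0.05 s, during which the arm holds its last target. There are 200 camera calls.

## Working session

There is one attempt and no reset: what is moved stays moved. The work goes in short steps, Python scripts to look and compute and a tool call to move; the robot and the scene stay as the last step left them, time stands still between calls to the robot, and variables do not carry over. Pictures are saved under pics/ and viewed, at most 10 in all, crops included, and the job is handed in when it is done.

Besides the shell and the picture viewer there is one more tool, called after "Request:" by a JSON object that holds its "method" and its "body", one argument or row to a line. carry_out: Moves the arm, as the interface text tells. Its arguments: {"type":"object","properties":{"moves":{"type":"array","items":{"type":"array"}},"squeeze":{"type":"number"}},"required":["moves"]}

```bash
mkdir -p pics; python3 - <<'E'
from cell import manip
import cv2,numpy as np
s=manip.observe();print(s)
for n in("scene","top"):
    d=manip.get_image(n);cv2.imwrite(f"pics/{n}0.png",d["image"]);print(n,d["fx"],d["fy"],d["cx"],d["cy"],np.round(d["extrinsics"],4).tolist(),[k for k in d])
E
```

```text
{'time': 0.0, 'qpos': array([ 1.0854169 ,  0.33285683, -0.06470538,  1.4609195 ,  0.02158195,
        1.34987805, -0.08851271]), 'qd': array([-0.00082258,  0.00052651,  0.00169516,  0.00106895,  0.00144183,
        0.00129613,  0.00088221]), 'joint_efforts': array([-4.44231182e-04, -6.25431705e+01,  4.89427987e-02, -3.91598153e+01,
        1.63667504e-02,  9.84326442e-03, -4.66827021e-05]), 'eef_pos': array([ 278.97977432, -559.14476305,  403.9355789 ]), 'tcp_rot': array([-3.05657665e+00, -7.20173638e-01,  5.57600105e-04]), 'contact_force': array([ 0.36003845,  0.2248879 , -1.04299806]), 'wrist_torque': array([-0.0349694 ,  0.01903966, -0.01187562]), 'grip_force': 0.0, 'gripper_width': 85.19535552052932}
scene 393.5813979346825 393.5813979346825 256.87559294756295 190.10145693579486 [[-0.3797, -0.6707, 0.6372, 1203.903], [0.9251, -0.2772, 0.2594, 199.8726], [0.0026, 0.688, 0.7258, 795.9811], [0.0, 0.0, 0.0, 1.0]] ['image', 'fx', 'fy', 'cx', 'cy', 'extrinsics']
top 402.5487259064128 402.5487259064128 250.7788463828282 193.69638411612786 [[0.0691, 0.9752, -0.2102, 360.1531], [-0.9976, 0.0667, -0.0183, -58.6897], [-0.0038, 0.211, 0.9775, 996.8272], [0.0, 0.0, 0.0, 1.0]] ['image', 'fx', 'fy', 'cx', 'cy', 'extrinsics']
```

View pics/scene0.png

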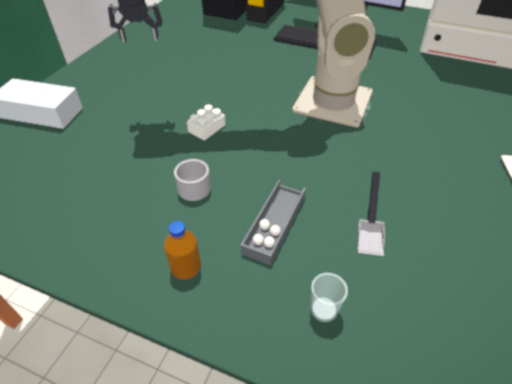

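View pics/top0.png

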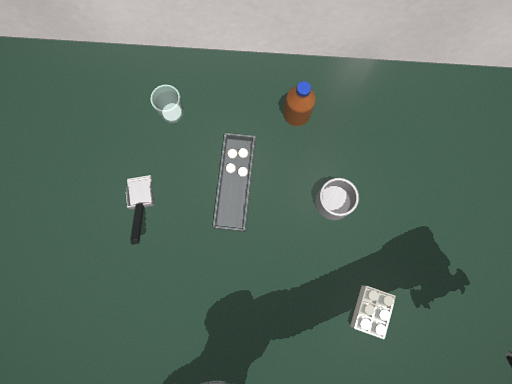

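The scene view shows the scoop at about (372,215), the tray at (275,222) with balls at its far end, the jar at (193,180), the bottle at (183,250) and the beaker at (328,298). In the top view the scoop's pan is at (140,192) with its handle end at (136,240). The tray corners are about (226,135), (254,136), (244,229) and (215,228), and the jar's rim is at (338,198).

```bash
cat > h.py <<'E'
from cell import manip
import numpy as np, cv2
from scipy.spatial.transform import Rotation as R
def ray(d,uv):
    E=np.asarray(d["extrinsics"]);v=np.array([(uv[0]-d["cx"])/d["fx"],-(uv[1]-d["cy"])/d["fy"],-1.])
    return E[:3,3],E[:3,:3]@v
def onz(d,uv,z):
    o,v=ray(d,uv);return o+v*(z-o[2])/v[2]
def tri(d1,u1,d2,u2):
    A=[];b=[]
    for d,u in((d1,u1),(d2,u2)):
        o,v=ray(d,u);v=v/np.linalg.norm(v);P=np.eye(3)-np.outer(v,v);A.append(P);b.append(P@o)
    return np.linalg.lstsq(np.vstack(A),np.hstack(b),rcond=None)[0]
def proj(d,p):
    E=np.asarray(d["extrinsics"]);q=E[:3,:3].T@(np.asarray(p,float)-E[:3,3]);return np.array([d["cx"]+d["fx"]*q[0]/-q[2],d["cy"]-d["fy"]*q[1]/-q[2]])
E
python3 - <<'E'
from h import *
t=cv2.imread("pics/top0.png");s=cv2.imread("pics/scene0.png")
g=lambda im:np.clip(im.astype(float)*1.6,0,255).astype(np.uint8)
cv2.imwrite("pics/tc.png",cv2.resize(g(t[125:245,110:270]),None,fx=5,fy=5,interpolation=cv2.INTER_CUBIC))
cv2.imwrite("pics/sc.png",cv2.resize(g(s[165:270,235:395]),None,fx=5,fy=5,interpolation=cv2.INTER_CUBIC))
d=manip.get_image("top")
h=cv2.cvtColor(t,cv2.COLOR_BGR2HSV)
m=((h[...,2]>150)&(h[...,1]<60)).astype(np.uint8);m[:60]=0
n,l,st,c=cv2.connectedComponentsWithStats(m)
for i in range(1,n):
    if st[i,4]>20: print(st[i],c[i].round(1),onz(d,c[i],20.5).round(1))
E
```

```text
[400  60 112   7 440] [471.5  62. ] [ 968.4 -602.3   20.5]
[150  84  32  38 504] [167.8 103.3] [796.2 192.3  20.5]
[227 148  22  11 167] [237.5 152.9] [6.735e+02 6.000e-01 2.050e+01]
[226 163  10  11  87] [230.4 167.8] [633.3  15.2  20.5]
[238 167  10  10  84] [242.5 171.3] [626.  -15.8  20.5]
[125 175  27  33 643] [139.  190.4] [559.5 237.5  20.5]
[320 178  39  38 788] [336. 197.] [ 576.1 -251.4   20.5]
[ 354  286   42   54 1406] [374.6 312.3] [ 307.7 -347.8   20.5]
```

View pics/tc.png

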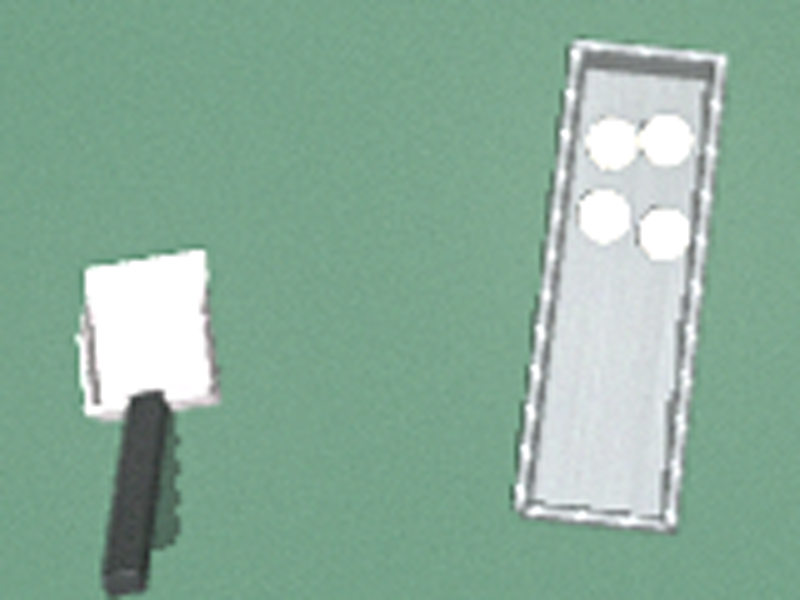

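View pics/sc.png

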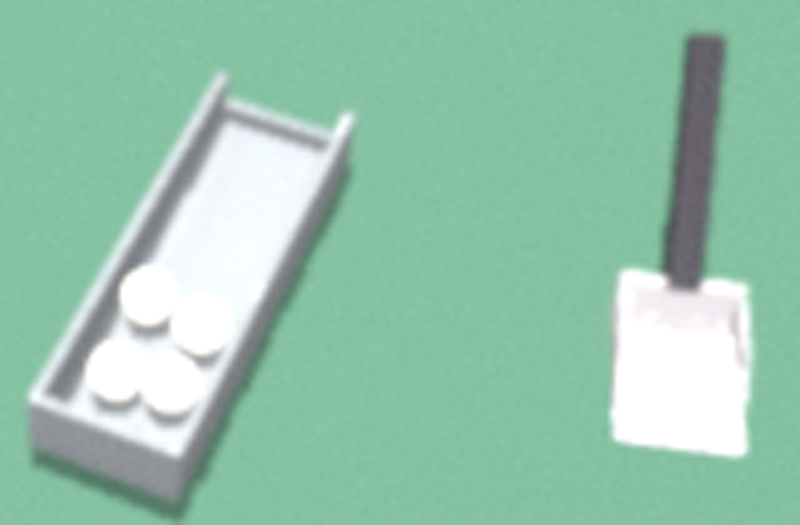

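The top crop shows the lip corners at about (85,267) and (206,251), the handle end at (127,575), and the tray's far corners at (572,42) and (726,58). The scene crop shows the lip at (614,440)–(747,455), the handle end at (705,37), and the tray's wall tops at (33,400), (183,458), (223,73) and (349,115).

```bash
python3 - <<'E'
from h import *
dt=manip.get_image("top");ds=manip.get_image("scene")
T=lambda x,y:((x+.5)/5-.5+110,(y+.5)/5-.5+125)
S=lambda x,y:((x+.5)/5-.5+235,(y+.5)/5-.5+165)
def both(n,a,b,z):
    print(n,"top",onz(dt,T(*a),z).round(1)[:2],"scene",onz(ds,S(*b),z).round(1)[:2],"tri",tri(dt,T(*a),ds,S(*b)).round(1))
both("lipL",(85,267),(747,455),1);both("lipR",(206,251),(614,440),1)
both("FL",(572,42),(183,458),38);both("FR",(726,58),(33,400),38)
both("NL",(517,515),(349,115),38);both("NR",(675,530),(223,73),38)
both("hend",(127,568),(705,37),108)
both("rearL",(88,417),(747,285),30);both("rearR",(217,402),(622,271),30)
both("hroot",(150,393),(684,288),26)
# jar rim
for d,box,n in((dt,(300,170,80,60),"t"),(ds,(165,150,60,55),"s")):
    x,y,w,h=box;im=d["image"][y:y+h,x:x+w].astype(int)
    m=((im.min(2)>75)|((im[...,2]-im[...,1])>-5)&(im.max(2)>60)).astype(np.uint8)
    c=max(cv2.findContours(m,cv2.RETR_EXTERNAL,cv2.CHAIN_APPROX_NONE)[0],key=cv2.contourArea)
    print(n,cv2.boundingRect(c),cv2.contourArea(c),cv2.fitEllipse(c))
    big=cv2.resize(np.clip(im*1.5,0,255).astype(np.uint8),None,fx=5,fy=5,interpolation=cv2.INTER_CUBIC)
    globals()[n]=big
w=np.zeros((300,720,3),np.uint8);w[:t.shape[0],:400]=t;w[:s.shape[0],400:400+s.shape[1]]=s;cv2.imwrite("pics/jar.png",w)
E
```

```text
lipL top [593.6 279.3] scene [590.  280.8] tri [592.7 279.5   3.9]
lipR top [606.2 218.6] scene [605.9 219.7] tri [606.1 219.2   1. ]
FL top [717.8  37.3] scene [718.8  38.4] tri [718.2  37.8  36.8]
FR top [714.6 -40.6] scene [715.4 -38.2] tri [714.8 -39.7  36.6]
NL top [477.4  43.7] scene [481.5  42.7] tri [478.   43.   34.8]
NR top [475.4 -32.3] scene [477.3 -30.4] tri [475.4 -31.6  35.9]
hend top [433.5 206.1] scene [427.4 206.7] tri [433.  205.7 112.5]
rearL top [511.9 257.9] scene [510.5 260.3] tri [511.5 259.   30.5]
rearR top [523.6 195.9] scene [525.3 200.7] tri [523.7 198.7  27.1]
hroot top [526.5 230.4] scene [520.8 231.8] tri [525.4 230.3  30.6]
t (0, 0, 80, 60) 3734.0 ((33.1873664855957, 28.750539779663086), (64.74021911621094, 81.7533187866211), 87.5007553100586)
s (0, 2, 60, 53) 2785.5 ((30.22725486755371, 27.81461524963379), (56.243408203125, 70.7705307006836), 82.58174896240234)
```

View pics/jar.png

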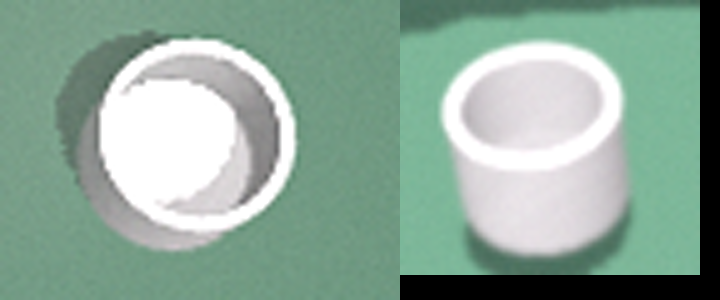

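```bash
cat >> h.py <<'E'
L0=30
def rot(psi,L):
    p,l=np.radians([psi,L]);c,s=np.cos(p),np.sin(p)
    return R.from_matrix(np.array([[np.cos(l)*c,s,np.sin(l)*c],[np.cos(l)*s,-c,np.sin(l)*s],[np.sin(l),0,-np.cos(l)]]))
G=np.array([0,0,manip.grip_point_offset])
l0=np.radians(L0);SX=np.array([np.cos(l0),0,np.sin(l0)]);SZ=np.array([np.sin(l0),0,-np.cos(l0)])
def sp(x,z): return G+(x+103)*SX+(z-79)*SZ   # scoop-frame point in tool frame
LIP=sp(40,0);REAR=sp(-40,0)
def cur():
    s=manip.observe();return s,np.array(s["eef_pos"]),R.from_rotvec(s["tcp_rot"])
def rows(cp,target,psi,L,f,n=5,fr=None):
    """straight path of control point cp to target, slerp of the rotation"""
    s,p,r=cur();r1=rot(psi,L);dr=(r.inv()*r1).as_rotvec();a=p+r.apply(cp);d=np.asarray(target,float)-a
    print("cp now",a.round(1),"dist",np.linalg.norm(d).round(1),"deg",np.degrees(np.linalg.norm(dr)).round(1),"t",round(s["time"],2),"F",s["contact_force"].round(1))
    for i in range(5):
        k=min(1,(i+1)/n) if fr is None else fr[i]
        rr=r*R.from_rotvec(k*dr);t=r.inv().apply(a+k*d-rr.apply(cp)-p)/1000
        print([[float(v) for v in t.round(4)],[float(v) for v in (k*dr).round(4)],f],end=",")
    print()
E
python3 - <<'E'
from h import *
dt=manip.get_image("top");ds=manip.get_image("scene")
a=((197.5)/5-.5+300,(135.5)/5-.5+170);b=((133.5)/5-.5+165,(106.5)/5-.5+150)
print(onz(dt,a,70),onz(ds,b,70),tri(dt,a,ds,b))
rows(np.zeros(3),(450,-250,420),14.5,0,1)
E
```

```text
[ 566.68947208 -248.67740072   70.        ] [ 567.82664038 -248.24006975   70.        ] [ 566.91862349 -248.88531529   68.96302856]
cp now [ 279.  -559.3  404.6] dist 353.7 deg 12.0 t 0.35 F [ 0.4 -1.1  0.9]
[[0.0582, -0.0401, -0.0031], [-0.0, 0.0, 0.0419], 1],[[0.1164, -0.0802, -0.0062], [-0.0001, 0.0, 0.0839], 1],[[0.1746, -0.1202, -0.0092], [-0.0001, 0.0, 0.1258], 1],[[0.2328, -0.1603, -0.0123], [-0.0002, 0.0, 0.1678], 1],[[0.2911, -0.2004, -0.0154], [-0.0002, 0.0, 0.2097], 1],
```

Request:
{"method": "carry_out", "body": {
  "moves": [
    [[0.05,-0.034,-0.003],[0,0,0.042],1],
    [[0.104,-0.071,-0.006],[0,0,0.084],1],
    [[0.162,-0.111,-0.009],[0,0,0.126],1],
    [[0.22,-0.15,-0.012],[0,0,0.168],1],
    [[0.278,-0.19,-0.015],[0,0,0.21],1]
  ]
}}

```text
time: 0.98
eef_pos: [430.8, -286.3, 418.9]
tcp_rot: [3.116, 0.394, 0.001]
contact_force: [1.5, -1.0, 0.4]
gripper_width: 85.5
grip_force: 0.0
```

```bash
python3 -c "
from h import *
rows(np.zeros(3),(450,60,400),14.5,10,1)"
```

```text
cp now [ 430.8 -286.3  418.9] dist 347.4 deg 10.0 t 0.97 F [ 1.5 -1.   0.4]
[[0.021, -0.0661, 0.0037], [0.0002, 0.0348, -0.0003], 1],[[0.0419, -0.1323, 0.0075], [0.0004, 0.0697, -0.0007], 1],[[0.0629, -0.1984, 0.0112], [0.0005, 0.1045, -0.001], 1],[[0.0838, -0.2646, 0.015], [0.0007, 0.1393, -0.0014], 1],[[0.1048, -0.3307, 0.0187], [0.0009, 0.1742, -0.0017], 1],
```

Request:
{"method": "carry_out", "body": {
  "moves": [
    [[0.019,-0.058,0.003],[0,0.035,0],1],
    [[0.037,-0.117,0.006],[0,0.07,0],1],
    [[0.056,-0.176,0.01],[0,0.105,0],1],
    [[0.074,-0.235,0.013],[0,0.14,0],1],
    [[0.093,-0.294,0.017],[0,0.174,0],1]
  ]
}}

```text
time: 1.6
eef_pos: [446.3, 21.6, 401.8]
tcp_rot: [-3.083, -0.392, -0.272]
contact_force: [1.7, 0.0, 0.1]
gripper_width: 85.9
grip_force: 0.0
```

```bash
python3 -c "
from h import *
# above grip: back off 90 along tool z
t=np.array([460.6,213.2,79])-95*rot(14.5,30).as_matrix()[:,2]
rows(G,t,14.5,30,1);print(manip.observe()['qpos'].round(2))"
```

```text
cp now [472.5  28.3 249.5] dist 202.7 deg 19.9 t 1.6 F [1.7 0.  0.1]
[[-0.0164, -0.0364, 0.0173], [0.0002, 0.0695, -0.0001], 1],[[-0.0327, -0.0728, 0.0353], [0.0003, 0.139, -0.0001], 1],[[-0.0489, -0.1092, 0.054], [0.0005, 0.2085, -0.0002], 1],[[-0.0649, -0.1455, 0.0735], [0.0007, 0.2781, -0.0002], 1],[[-0.0808, -0.1819, 0.0937], [0.0008, 0.3476, -0.0003], 1],
[ 0.48 -0.11 -0.57  1.95 -0.1   1.12 -1.38]
```

Request:
{"method": "carry_out", "body": {
  "moves": [
    [[-0.0164,-0.0364,0.0173],[0,0.07,0],1],
    [[-0.0327,-0.0728,0.0353],[0,0.139,0],1],
    [[-0.0489,-0.1092,0.054],[0,0.2085,0],1],
    [[-0.0649,-0.1455,0.0735],[0,0.278,0],1],
    [[-0.0808,-0.1819,0.0937],[0,0.3476,0],1]
  ]
}}

```text
time: 2.22
eef_pos: [339.0, 180.9, 294.9]
tcp_rot: [-2.949, -0.375, -0.792]
contact_force: [0.4, 0.5, -0.0]
gripper_width: 85.6
grip_force: 0.0
```

```bash
python3 -c "
from h import *
rows(G,(460.6,213.2,79),14.5,30,1);print(manip.observe()['qpos'].round(2))
for n in('top','scene'):
  d=manip.get_image(n);cv2.imwrite(f'pics/{n}1.png',d['image'])
a=cv2.imread('pics/top1.png')[150:270,90:210];b=cv2.imread('pics/scene1.png')[130:250,310:430]
cv2.imwrite('pics/g1.png',cv2.resize(np.clip(np.hstack([a,b])*1.4,0,255).astype(np.uint8),None,fx=3.3,fy=3.3))"
```

```text
cp now [414.  200.3 161. ] dist 95.2 deg 0.1 t 2.23 F [ 0.4  0.5 -0. ]
[[0.0002, -0.0002, 0.019], [0.0, -0.0003, 0.0], 1],[[0.0004, -0.0003, 0.0381], [0.0, -0.0005, 0.0001], 1],[[0.0005, -0.0005, 0.0571], [0.0, -0.0008, 0.0001], 1],[[0.0007, -0.0007, 0.0762], [0.0001, -0.0011, 0.0002], 1],[[0.0009, -0.0008, 0.0952], [0.0001, -0.0014, 0.0002], 1],
[ 0.36 -0.36 -0.9   2.34 -0.23  0.53 -1.73]
```

View pics/g1.png

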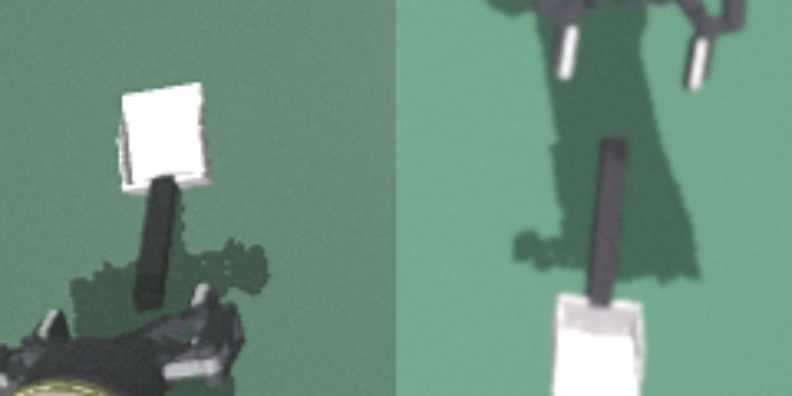

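Left half (top view): the handle end at (148,300) lies between the fingers at about (50,330) and (200,300). Right half (scene view): the handle top at (613,145) lies between the fingertips at (565,75) and (695,85), so the grasp is lined up.

Request:
{"method": "carry_out", "body": {
  "moves": [
    [[0,0,0.024],[0,0,0],1],
    [[0,0,0.048],[0,0,0],1],
    [[0,0,0.072],[0,0,0],1],
    [[0.001,-0.001,0.095],[0,0,0],1],
    [[0.001,-0.001,0.095],[0,0,0],1]
  ]
}}

```text
time: 2.95
eef_pos: [386.4, 189.7, 216.2]
tcp_rot: [-2.956, -0.367, -0.786]
contact_force: [-0.7, -1.4, 0.8]
gripper_width: 85.0
grip_force: 0.0
```

Request:
{"method": "carry_out", "body": {
  "moves": [
    [[0,0,0],[0,0,0],0.5],
    [[0,0,0],[0,0,0],0],
    [[0,0,0],[0,0,0],0],
    [[0,0,0],[0,0,0],0],
    [[0,0,0],[0,0,0],0]
  ],
  "squeeze": 105
}}

```text
time: 3.58
eef_pos: [384.8, 191.9, 216.8]
tcp_rot: [-2.954, -0.375, -0.786]
contact_force: [-5.9, -2.6, 9.3]
gripper_width: 16.6
grip_force: 101.9
```

```bash
python3 -c "
from h import *
rows(G,(460.6,213.2,130),14.5,30,0)"
```

```text
cp now [459.3 210.7  82.6] dist 47.5 deg 0.3 t 3.58 F [-5.9 -2.6  9.3]
[[0.0049, -0.0003, -0.008], [0.0005, 0.0008, 0.0001], 0],[[0.0099, -0.0006, -0.0161], [0.001, 0.0015, 0.0001], 0],[[0.0148, -0.0009, -0.0241], [0.0016, 0.0023, 0.0002], 0],[[0.0197, -0.0012, -0.0322], [0.0021, 0.0031, 0.0002], 0],[[0.0246, -0.0015, -0.0402], [0.0026, 0.0038, 0.0003], 0],
```

Request:
{"method": "carry_out", "body": {
  "moves": [
    [[0.007,0,-0.013],[0,0,0],0],
    [[0.018,0,-0.03],[0,0,0],0],
    [[0.033,0,-0.055],[0,0,0],0],
    [[0.048,0,-0.08],[0,0,0],0],
    [[0.058,0,-0.095],[0,0,0],0]
  ]
}}

```text
time: 4.2
eef_pos: [387.5, 193.1, 329.4]
tcp_rot: [-2.952, -0.376, -0.787]
contact_force: [-0.6, -0.2, -2.9]
gripper_width: 16.8
grip_force: 102.2
```

```bash
python3 - <<'E'
from h import *
im={}
D={}
for n in('top','scene'): D[n]=manip.get_image(n)
s,p,r=cur();print(s['time'],p,s['contact_force'],s['grip_force'])
out=[]
for n in D:
    lp=proj(D[n],p+r.apply(LIP));rp=proj(D[n],p+r.apply(REAR));print(n,lp,rp)
    c=((lp+rp)/2).astype(int);x,y=c-40;x=max(x,0);y=max(y,0);print(n,"crop",x,y)
    out.append(cv2.resize(D[n]['image'][y:y+80,x:x+80],None,fx=5,fy=5,interpolation=cv2.INTER_CUBIC))
cv2.imwrite('pics/g2.png',np.hstack(out))
E
```

```text
4.3 [387.84460365 193.30919261 329.18988277] [-0.53458086  0.84521351 -1.48790403] 102.25573539733887
top [125.3683746  163.23871089] [129.55738127 197.01880791]
top crop 87 140
scene [380.35880064 225.02690528] [377.71612589 198.31455672]
scene crop 339 171
```

View pics/g2.png

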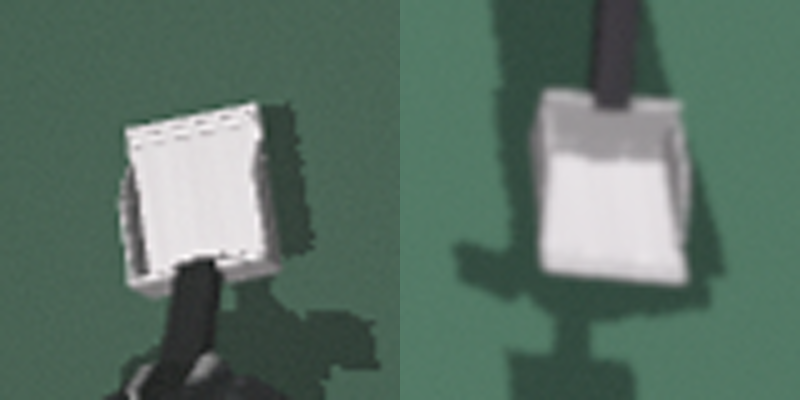

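Held scoop: the top crop shows lip corners at (125,128) and (256,102). The scene crop shows them at (687,284) and (542,270), and the rear wall's top corners at (545,92) and (681,100).

```bash
python3 - <<'E'
from h import *
dt=manip.get_image("top");ds=manip.get_image("scene")
T=lambda x,y:((x+.5)/5-.5+87,(y+.5)/5-.5+140)
S=lambda x,y:((x+.5-400)/5-.5+339,(y+.5)/5-.5+171)
s,p,r=cur()
A=tri(dt,T(125,128),ds,S(687,284));B=tri(dt,T(256,102),ds,S(542,270))
C=tri(dt,T(130,297),ds,S(681,98));D=tri(dt,T(283,266),ds,S(545,90))
print(A,B,C,D)
print("lip meas",(A+B)/2,"pred",p+r.apply(LIP),"rear top meas",(C+D)/2,"pred",p+r.apply(sp(-40,30)))
v=A-B;print("yaw",np.degrees(np.arctan2(-v[0],v[1])),"roll",np.degrees(np.arcsin(v[2]/60)))
u=(A+B-C-D)/2;print(u,"pitch down",np.degrees(np.arctan2(-u[2],np.hypot(u[0],u[1])))-np.degrees(np.arctan2(30,80)))
print(r.apply([1,0,0]))
E
```

```text
[594.29930172 279.81440127 115.04100861] [610.645324   220.5046227  115.48838067] [511.35609354 256.72511955 143.14045434] [529.37961628 195.5401913  141.31332397]
lip meas [602.47231286 250.15951199 115.26469464] pred [599.55460905 246.89304825 112.56084408] rear top meas [520.36785491 226.13265542 142.22688916] pred [522.23916034 227.03127643 143.02116927]
yaw 15.408428838529453 roll -0.42721280399753564
[ 82.10445795  24.02685656 -26.96219452] pitch down -3.062706247760179
[0.84110064 0.21799925 0.49500104]
```

```bash
cat >> h.py <<'E'
LIP=LIP+SX*2+np.array([0,-1.5,0])
E
python3 -c "
from h import *
print(manip.observe()['qpos'].round(2))
rows(LIP,(604,2.1,100),-2.7,20,0)"
```

```text
[ 0.53 -0.27 -1.02  2.2  -0.17  0.59 -1.73]
cp now [601.1 248.8 112.5] dist 247.1 deg 19.7 t 4.4 F [ 0.3 -0.4 -1.5]
[[-0.0013, 0.0361, -0.0062], [-0.0248, -0.0336, 0.0546], 0],[[-0.0019, 0.0728, -0.0117], [-0.0496, -0.0671, 0.1092], 0],[[-0.0018, 0.11, -0.0165], [-0.0743, -0.1007, 0.1638], 0],[[-0.0012, 0.1479, -0.0208], [-0.0991, -0.1343, 0.2184], 0],[[0.0, 0.1864, -0.0243], [-0.1239, -0.1678, 0.273], 0],
```

Request:
{"method": "carry_out", "body": {
  "moves": [
    [[-0.0013,0.0361,-0.0062],[-0.0248,-0.0336,0.0546],0],
    [[-0.0019,0.0728,-0.0117],[-0.0496,-0.0671,0.1092],0],
    [[-0.0018,0.11,-0.0165],[-0.0743,-0.1007,0.1638],0],
    [[-0.0012,0.1479,-0.0208],[-0.0991,-0.1343,0.2184],0],
    [[0,0.1864,-0.0243],[-0.1239,-0.1678,0.273],0]
  ]
}}

```text
time: 5.03
eef_pos: [422.2, 7.9, 347.4]
tcp_rot: [3.086, -0.077, 0.539]
contact_force: [-0.1, -0.4, -1.2]
gripper_width: 16.3
grip_force: 102.5
```

```bash
python3 -c "
from h import *
print(manip.observe()['qpos'].round(2))
rows(LIP,(604,2.1,55),-2.7,22,0,n=4)"
```

```text
[ 0.67 -0.21 -0.73  2.14 -0.14  0.82 -1.61]
cp now [6.033e+02 6.000e-01 9.850e+01] dist 43.6 deg 2.2 t 5.03 F [-0.1 -0.4 -1.2]
[[-0.0063, -0.0003, 0.0111], [0.0, 0.0095, -0.0006], 0],[[-0.0127, -0.0006, 0.0223], [0.0001, 0.019, -0.0012], 0],[[-0.019, -0.0009, 0.0334], [0.0001, 0.0285, -0.0018], 0],[[-0.0253, -0.0012, 0.0446], [0.0002, 0.0379, -0.0025], 0],[[-0.0253, -0.0012, 0.0446], [0.0002, 0.0379, -0.0025], 0],
```

Request:
{"method": "carry_out", "body": {
  "moves": [
    [[-0.0063,0,0.0111],[0,0.0095,0],0],
    [[-0.0127,0,0.0223],[0,0.019,0],0],
    [[-0.019,-0.001,0.0334],[0,0.0285,-0.002],0],
    [[-0.0253,-0.001,0.0446],[0,0.038,-0.0025],0],
    [[-0.0253,-0.001,0.0446],[0,0.038,-0.0025],0]
  ]
}}

```text
time: 5.65
eef_pos: [413.1, 10.4, 296.3]
tcp_rot: [3.075, -0.07, 0.597]
contact_force: [-0.6, 0.3, -1.3]
gripper_width: 16.4
grip_force: 102.4
```

```bash
python3 -c "
from h import *
print(manip.observe()['qpos'].round(2))
d=manip.get_image('top');e=manip.get_image('scene')
s,p,r=cur();l=p+r.apply(LIP);print(l,s['contact_force'],proj(d,l),proj(e,l))
a=d['image'][125:245,190:290];b=e['image'][155:275,225:325]
cv2.imwrite('pics/g3.png',cv2.resize(np.clip(np.hstack([a,b])*1.4,0,255).astype(np.uint8),None,fx=4,fy=4,interpolation=cv2.INTER_CUBIC))"
```

```text
[ 0.68 -0.17 -0.77  2.23 -0.1   0.65 -1.65]
[604.88075326   3.44041377  56.39937358] [-0.45525725  0.06331334 -1.81862504] [233.5800353  175.31342156] [274.65196667 211.4420299 ]
```

View pics/g3.png

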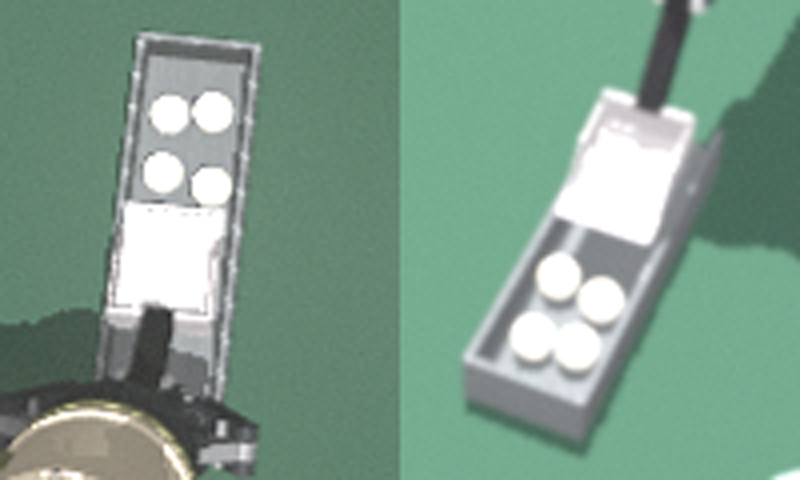

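The scoop is over the tray. Top crop: lip corners at (122,203) and (224,207), between the tray's rails. The front balls are at (163,172) and (212,186). Scene crop: lip corners at (555,213) and (648,242).

```bash
python3 -c "
from h import *
dt=manip.get_image('top');ds=manip.get_image('scene')
T=lambda x,y:((x+.5)/4-.5+190,(y+.5)/4-.5+125)
S=lambda x,y:((x+.5-400)/4-.5+225,(y+.5)/4-.5+155)
A=onz(dt,T(122,203),56);B=onz(dt,T(224,207),56);C=onz(dt,T(140,34),38);D=onz(dt,T(260,46),38)
print(A,B,C,D);y=lambda v:np.degrees(np.arctan2(-v[0],v[1]));print(y(A-B),y(C-D))
A=onz(ds,S(648,243),56);B=onz(ds,S(555,213),56);print(A,B,y(A-B))
s,p,r=cur();print(r.apply([0,1,0]),r.apply([0,0,1]))
e=cv2.imread('pics/g3.png')
rows(LIP,(606,2.1,14),-3.2,25,0,n=4)
"
```

```text
[602.61768812  35.88513578  56.        ] [604.32555691 -25.74873673  56.        ] [717.61469921  35.742964    38.        ] [714.77134986 -40.19331581  38.        ]
1.587254467148435 -2.144374799058345
[605.18838451  34.78744896  56.        ] [604.37152529 -26.64048896  56.        ] -0.7618655142608737
[-4.52548238e-02 -9.98975471e-01 -9.96580439e-05] [ 0.37748943 -0.01700837 -0.92585768]
cp now [605.5   3.5  57.3] dist 43.3 deg 2.9 t 5.85 F [-0.4 -0.3 -1.5]
[[-0.0076, -0.0002, 0.0111], [-0.0011, 0.0122, 0.0024], 0],[[-0.0151, -0.0004, 0.0223], [-0.0022, 0.0244, 0.0048], 0],[[-0.0227, -0.0006, 0.0336], [-0.0032, 0.0366, 0.0072], 0],[[-0.0302, -0.0008, 0.0448], [-0.0043, 0.0488, 0.0097], 0],[[-0.0302, -0.0008, 0.0448], [-0.0043, 0.0488, 0.0097], 0],
```

```bash
python3 -c "
from h import *
rows(LIP,(606,1.0,14),-4.2,25,0,n=4)
"
```

```text
cp now [605.5   3.5  57.3] dist 43.4 deg 3.2 t 5.85 F [-0.4 -0.3 -1.5]
[[-0.0076, -0.0008, 0.0111], [-0.0028, 0.0122, 0.0064], 0],[[-0.0151, -0.0016, 0.0223], [-0.0057, 0.0244, 0.0128], 0],[[-0.0226, -0.0024, 0.0336], [-0.0085, 0.0366, 0.0192], 0],[[-0.0301, -0.0033, 0.0449], [-0.0113, 0.0488, 0.0257], 0],[[-0.0301, -0.0033, 0.0449], [-0.0113, 0.0488, 0.0257], 0],
```

Request:
{"method": "carry_out", "body": {
  "moves": [
    [[-0.0076,-0.0008,0.0111],[-0.003,0.012,0.0064],0],
    [[-0.0151,-0.0016,0.0223],[-0.006,0.0244,0.0128],0],
    [[-0.0226,-0.0024,0.0336],[-0.0085,0.0366,0.0192],0],
    [[-0.0301,-0.0033,0.0449],[-0.0113,0.0488,0.0257],0],
    [[-0.0301,-0.0033,0.0449],[-0.0113,0.0488,0.0257],0]
  ]
}}

```text
time: 6.48
eef_pos: [403.0, 14.4, 244.9]
tcp_rot: [3.05, -0.111, 0.674]
contact_force: [-0.0, -0.4, -1.6]
gripper_width: 16.4
grip_force: 102.4
```

```bash
python3 -c "
from h import *
F=[]
for i in range(3):
  d=manip.get_image('top');F.append(manip.observe()['contact_force'])
print(np.mean(F,0),manip.observe()['qpos'].round(2))
rows(LIP,(606,1.0,9),-4.2,26,0,n=4)
"
```

```text
[ 0.33342793 -0.18569573 -1.97287095] [ 0.71 -0.11 -0.85  2.32  0.03  0.47 -1.82]
cp now [606.5   1.   14.7] dist 5.7 deg 1.0 t 6.62 F [ 0.5 -0.4 -2.1]
[[-0.0019, 0.0, 0.0016], [0.0, 0.0042, 0.0], 0],[[-0.0039, 0.0, 0.0032], [0.0, 0.0084, 0.0], 0],[[-0.0058, 0.0, 0.0048], [0.0001, 0.0125, 0.0], 0],[[-0.0078, 0.0, 0.0064], [0.0001, 0.0167, 0.0], 0],[[-0.0078, 0.0, 0.0064], [0.0001, 0.0167, 0.0], 0],
```

Request:
{"method": "carry_out", "body": {
  "moves": [
    [[-0.0006,0,0.0014],[0,0,0],0],
    [[-0.0013,0,0.0028],[0,0,0],0],
    [[-0.0019,0,0.0041],[0,0,0],0],
    [[-0.0023,0,0.005],[0,0,0],0],
    [[-0.0023,0,0.005],[0,0,0],0]
  ]
}}

```text
time: 7.25
eef_pos: [404.0, 14.4, 240.4]
tcp_rot: [3.049, -0.112, 0.679]
contact_force: [-3.5, -0.2, 5.4]
gripper_width: 16.6
grip_force: 103.4
```

```bash
cat >> h.py <<'E'
def force(n=3):
    F=[]
    for i in range(n): manip.get_image('top');F.append(manip.observe()['contact_force'])
    print("Fmean",np.mean(F,0).round(2))
E
python3 -c "
from h import *
force();s,p,r=cur();print(p+r.apply(LIP),np.degrees(np.arcsin(r.apply([1,0,0])[2])))
"
```

```text
Fmean [-3.3  -0.35  5.63]
[606.92482407   1.04030165   9.31298933] 25.111415357213716
```

Request:
{"method": "carry_out", "body": {
  "moves": [
    [[0.0005,0,-0.0011],[0,0,0],0],
    [[0.0032,-0.0001,0.0002],[0,0,0],0],
    [[0.0078,-0.0004,0.0023],[0,0,0],0],
    [[0.0132,-0.0006,0.0048],[0,0,0],0],
    [[0.0186,-0.0009,0.0074],[0,0,0],0]
  ]
}}

```text
time: 8.02
eef_pos: [423.9, 13.8, 241.0]
tcp_rot: [3.05, -0.112, 0.676]
contact_force: [-4.2, 0.3, 6.5]
gripper_width: 16.6
grip_force: 103.3
```

```bash
python3 -c "
from h import *
force(2);s,p,r=cur();print(p+r.apply(LIP),np.degrees(np.arcsin(r.apply([1,0,0])[2])))
"
```

```text
Fmean [ 1.45 -0.62  1.44]
[626.91454575   0.67111611   9.75693272] 25.042909024499963
```

Request:
{"method": "carry_out", "body": {
  "moves": [
    [[0.0047,-0.0002,0.0018],[0,0,0],0],
    [[0.0101,-0.0005,0.0043],[0,0,0],0],
    [[0.0156,-0.0007,0.0068],[0,0,0],0],
    [[0.021,-0.001,0.0094],[0,0,0],0],
    [[0.0264,-0.0013,0.0119],[0,0,0],0]
  ]
}}

```text
time: 8.75
eef_pos: [452.7, 13.0, 241.3]
tcp_rot: [3.05, -0.112, 0.676]
contact_force: [-4.3, -0.3, 4.4]
gripper_width: 16.6
grip_force: 103.4
```

```bash
python3 -c "
from h import *
force(2);s,p,r=cur();print(p+r.apply(LIP),np.degrees(np.arcsin(r.apply([1,0,0])[2])))
"
```

```text
Fmean [ 1.24 -0.16  1.27]
[ 6.55618649e+02 -1.47110474e-01  9.95860752e+00] 25.023919300231675
```

Request:
{"method": "carry_out", "body": {
  "moves": [
    [[0.0047,-0.0002,0.0017],[0,0,0],0],
    [[0.0092,-0.0004,0.0038],[0,0,0],0],
    [[0.0137,-0.0006,0.0059],[0,0,0],0],
    [[0.0183,-0.0009,0.0081],[0,0,0],0],
    [[0.0228,-0.0011,0.0102],[0,0,0],0]
  ]
}}

```text
time: 9.48
eef_pos: [477.6, 12.3, 241.6]
tcp_rot: [3.05, -0.112, 0.676]
contact_force: [-3.9, 1.3, 3.3]
gripper_width: 16.2
grip_force: 103.3
```

```bash
python3 -c "
from h import *
force(2);s,p,r=cur();print(p+r.apply(LIP),np.degrees(np.arcsin(r.apply([1,0,0])[2])))
d=manip.get_image('top');e=manip.get_image('scene')
a=d['image'][115:215,190:290];b=e['image'][175:275,225:325]
cv2.imwrite('pics/g4.png',cv2.resize(np.hstack([a,b]),None,fx=4,fy=4,interpolation=cv2.INTER_CUBIC))"
```

```text
Fmean [ 0.44  0.01 -0.22]
[680.4363123   -0.96046551  10.2615743 ] 25.01517734123966
```

View pics/g4.png

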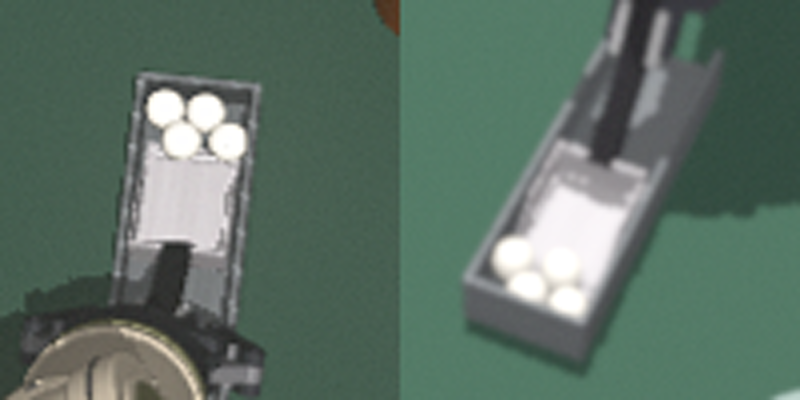

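The four balls are herded at the far wall, at top crop (165,107), (206,110), (182,140) and (228,140). The scoop is centred in the channel with its lip at about row 155, under the near balls' edge.

Request:
{"method": "carry_out", "body": {
  "moves": [
    [[0.0036,-0.0002,0.0017],[0,0,0],0],
    [[0.0072,-0.0004,0.0034],[0,0,0],0],
    [[0.0109,-0.0006,0.0051],[0,0,0],0],
    [[0.0145,-0.0008,0.0068],[0,0,0],0],
    [[0.0181,-0.001,0.0085],[0,0,0],0]
  ]
}}

```text
time: 10.3
eef_pos: [497.5, 11.8, 241.6]
tcp_rot: [3.05, -0.112, 0.675]
contact_force: [-6.4, -0.1, 4.1]
gripper_width: 16.2
grip_force: 103.4
```

```bash
python3 -c "
from h import *
force(2);s,p,r=cur();print(p+r.apply(LIP),np.degrees(np.arcsin(r.apply([1,0,0])[2])))
"
```

```text
Fmean [-0.49 -0.49  0.7 ]
[700.3854507   -1.53229756  10.25756161] 25.017849377831503
```

Request:
{"method": "carry_out", "body": {
  "moves": [
    [[0.0022,-0.0001,0.001],[0,0,0],0],
    [[0.0045,-0.0002,0.0021],[0,0,0],0],
    [[0.0067,-0.0003,0.0031],[0,0,0],0],
    [[0.009,-0.0004,0.0042],[0,0,0],0],
    [[0.0112,-0.0005,0.0052],[0,0,0],0]
  ]
}}

```text
time: 11.02
eef_pos: [509.9, 11.4, 241.7]
tcp_rot: [3.05, -0.112, 0.676]
contact_force: [-2.3, 0.6, 1.8]
gripper_width: 16.9
grip_force: 103.3
```

```bash
python3 -c "
from h import *
force(2);s,p,r=cur();print(p+r.apply(LIP),np.degrees(np.arcsin(r.apply([1,0,0])[2])))
d=manip.get_image('top');e=manip.get_image('scene')
a=d['image'][115:215,190:290];b=e['image'][175:275,225:325]
cv2.imwrite('pics/g5.png',cv2.resize(np.hstack([a,b]),None,fx=4,fy=4,interpolation=cv2.INTER_CUBIC))"
```

```text
Fmean [-0.19 -1.09  0.9 ]
[712.55304217  -1.94849776  10.18621587] 25.011697845942074
```

View pics/g5.png

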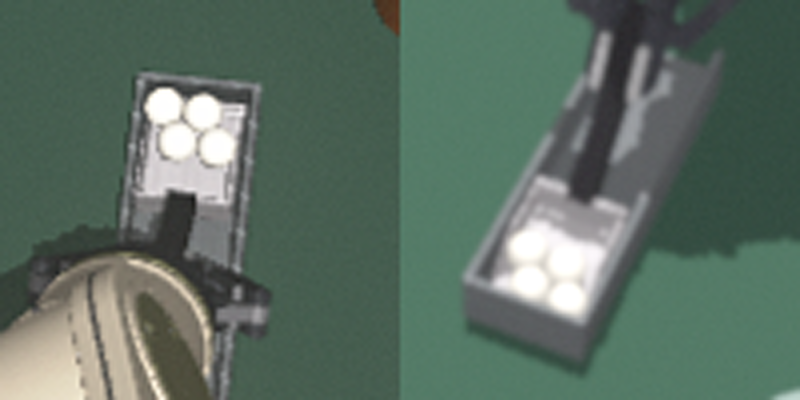

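The near balls are in the pan at (177,140) and (215,146). The front pair at (165,105) and (203,110) is around the lip, and the wall is not yet met because the forward force is still low.

Request:
{"method": "carry_out", "body": {
  "moves": [
    [[0.0013,0,0.0006],[0,0,0],0],
    [[0.0025,-0.0001,0.0012],[0,0,0],0],
    [[0.0038,-0.0002,0.0017],[0,0,0],0],
    [[0.005,-0.0002,0.0023],[0,0,0],0],
    [[0.0063,-0.0003,0.0029],[0,0,0],0]
  ]
}}

```text
time: 11.85
eef_pos: [512.0, 12.9, 239.5]
tcp_rot: [3.05, -0.106, 0.656]
contact_force: [-67.7, 6.0, 46.4]
gripper_width: 16.3
grip_force: 111.5
```

```bash
python3 -c "
from h import *
force(2);s,p,r=cur();print(p+r.apply(LIP),np.degrees(np.arcsin(r.apply([1,0,0])[2])))
"
```

```text
Fmean [-56.65   4.11  38.51]
[ 7.11391151e+02 -6.79034787e-01  5.10674324e+00] 24.264945492685033
```

Request:
{"method": "carry_out", "body": {
  "moves": [
    [[-0.0041,0.0002,-0.0019],[0,0,0],0],
    [[-0.0048,0.0002,-0.0023],[0,0,0],0],
    [[-0.0048,0.0002,-0.0023],[0,0,0],0],
    [[-0.0048,0.0002,-0.0023],[0,0,0],0],
    [[-0.0048,0.0002,-0.0023],[0,0,0],0]
  ]
}}

```text
time: 12.58
eef_pos: [510.2, 11.9, 240.6]
tcp_rot: [3.051, -0.11, 0.67]
contact_force: [-8.4, 3.1, -0.8]
gripper_width: 16.8
grip_force: 103.0
```

```bash
python3 -c "
from h import *
force(2);s,p,r=cur();print(p+r.apply(LIP),np.degrees(np.arcsin(r.apply([1,0,0])[2])))
d=manip.get_image('top');e=manip.get_image('scene')
a=d['image'][115:215,190:290];b=e['image'][175:275,225:325]
cv2.imwrite('pics/g6.png',cv2.resize(np.hstack([a,b]),None,fx=4,fy=4,interpolation=cv2.INTER_CUBIC))"
```

```text
Fmean [-8.62  3.35 -0.01]
[711.83019378  -1.30581422   8.27325765] 24.782058513217695
```

View pics/g6.png

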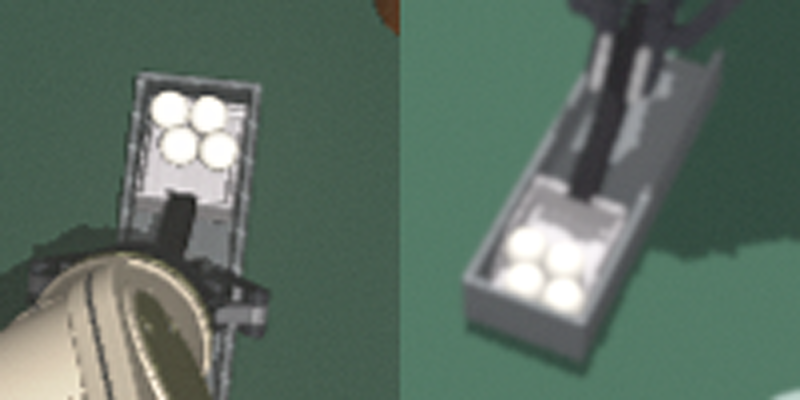

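All four balls are now in the pan behind the lip, at top crop (168,107), (209,113), (179,146) and (217,150). I've now used up the pictures I'm allowed to view, so from here on I work from numbers only.

```bash
python3 -c "
from h import *
print(manip.observe()['qpos'].round(2))
s,p,r=cur();q=p+r.apply(REAR);print(q)
rows(REAR,q+[-1.5,0,1],-4.2,38,0)
"
```

```text
[ 0.63  0.21 -0.82  2.09  0.5   0.53 -2.17]
[630.30996105   3.12343781  15.77653721]
cp now [630.3   3.1  15.8] dist 1.8 deg 13.2 t 12.78 F [-7.9  3.   0.2]
[[-0.0119, 0.0, 0.0007], [-0.0, 0.0461, 0.0002], 0],[[-0.0238, 0.0, 0.0019], [-0.0001, 0.0922, 0.0004], 0],[[-0.0355, 0.0, 0.0036], [-0.0001, 0.1384, 0.0006], 0],[[-0.0472, 0.0, 0.0059], [-0.0001, 0.1845, 0.0009], 0],[[-0.0587, 0.0, 0.0086], [-0.0002, 0.2306, 0.0011], 0],
```

Request:
{"method": "carry_out", "body": {
  "moves": [
    [[-0.0119,0,0.0007],[0,0.0461,0],0],
    [[-0.0238,0,0.0019],[0,0.0922,0],0],
    [[-0.0355,0,0.0036],[0,0.1384,0],0],
    [[-0.0472,0,0.0059],[0,0.1845,0],0],
    [[-0.0587,0,0.0086],[0,0.2306,0],0]
  ]
}}

```text
time: 13.4
eef_pos: [468.8, 11.5, 212.8]
tcp_rot: [2.96, -0.096, 0.952]
contact_force: [-2.0, 5.4, -2.6]
gripper_width: 16.6
grip_force: 103.1
```

```bash
cat >> h.py <<'E'
def balls(z):
    d=manip.get_image('top');im=d['image'];h=cv2.cvtColor(im,cv2.COLOR_BGR2HSV)
    g=cv2.HoughCircles(cv2.resize(im[...,1][90:250,180:400],None,fx=4,fy=4,interpolation=cv2.INTER_CUBIC),cv2.HOUGH_GRADIENT,1,30,param1=150,param2=14,minRadius=17,maxRadius=26)
    if g is None: print("none");return
    for c in g[0][:9]:
        u=((c[0]+.5)/4-.5+180,(c[1]+.5)/4-.5+90);print(onz(d,u,z).round(0)[:2],"px",np.round(u,1),"r",c[2])
E
python3 -c "
from h import *
force(2);s,p,r=cur();print(p+r.apply(LIP),p+r.apply(REAR),s['qpos'].round(2),np.degrees(np.arcsin(r.apply([1,0,0])[2])))
balls(33)
q=p+r.apply(LIP);rows(LIP,q+[-4,0,75],-4.2,38,0)
"
```

```text
Fmean [-1.04 -0.2  -2.42]
[711.14048222  -3.65572268  23.25767656] [6.29627876e+02 3.43837351e-01 1.51368102e+01] [ 0.16  0.09 -0.34  2.3   0.86  0.23 -2.6 ] 35.69170825210472
[643.  11.] px [232.  162.8] r 20.8
[669. -14.] px [242.8 153.5] r 17.4
cp now [711.5  -3.7  23.6] dist 74.8 deg 2.4 t 13.55 F [ 0.1  1.6 -3.5]
[[0.0056, 0.0003, -0.0119], [0.0009, 0.008, 0.0017], 0],[[0.0113, 0.0005, -0.0238], [0.0017, 0.016, 0.0034], 0],[[0.017, 0.0008, -0.0357], [0.0026, 0.024, 0.0052], 0],[[0.0226, 0.0011, -0.0476], [0.0035, 0.032, 0.0069], 0],[[0.0283, 0.0013, -0.0594], [0.0043, 0.04, 0.0086], 0],
```

```bash
python3 -c "
from h import *
s,p,r=cur();q=p+r.apply(LIP);print(np.degrees(np.arctan2(*r.apply([1,0,0])[[1,0]])))
rows(LIP,q+[-5,0,85],-3,33,0)
"
```

```text
-3.5978102826500757
cp now [711.5  -3.7  23.6] dist 85.1 deg 2.9 t 13.55 F [ 0.1  1.6 -3.5]
[[0.0119, 0.0013, -0.0152], [0.0033, -0.0094, -0.0018], 0],[[0.0238, 0.0027, -0.0303], [0.0066, -0.0189, -0.0035], 0],[[0.0358, 0.004, -0.0454], [0.0099, -0.0283, -0.0053], 0],[[0.0477, 0.0054, -0.0605], [0.0132, -0.0378, -0.0071], 0],[[0.0596, 0.0067, -0.0756], [0.0165, -0.0472, -0.0089], 0],
```

Request:
{"method": "carry_out", "body": {
  "moves": [
    [[0.0119,0.0013,-0.0152],[0.0033,-0.0094,-0.002],0],
    [[0.0238,0.0027,-0.0303],[0.0066,-0.0189,-0.0035],0],
    [[0.0358,0.004,-0.0454],[0.01,-0.0283,-0.005],0],
    [[0.0477,0.0054,-0.0605],[0.013,-0.0378,-0.007],0],
    [[0.0596,0.0067,-0.0756],[0.0165,-0.0472,-0.009],0]
  ]
}}

```text
time: 14.18
eef_pos: [473.5, 5.0, 310.4]
tcp_rot: [2.996, -0.084, 0.886]
contact_force: [-0.2, -0.2, -2.7]
gripper_width: 16.4
grip_force: 102.6
```

```bash
python3 -c "
from h import *
force(2);s,p,r=cur();l=p+r.apply(LIP);print(l,p+r.apply(REAR),s['qpos'].round(2),s['contact_force'],np.degrees(np.arcsin(r.apply([1,0,0])[2])))
balls(125);print('tray?');balls(20.5)
rows(LIP,l+[-40,-20,60],-6,31,0)
"
```

```text
Fmean [ 1.3  -0.22 -1.4 ]
[707.97522321  -6.59055552 111.65989395] [626.14919468  -3.46536536 107.07903788] [ 0.28 -0.08 -0.41  2.18  0.17  0.46 -1.89] [ 0.98506498  0.00752569 -3.17238432] 33.2024131417167
[642. -17.] px [242.5 152.5] r 19.9
[670.  10.] px [231.8 140. ] r 20.8
[642.   7.] px [231.8 151.5] r 19.9
[668. -15.] px [242.5 141.2] r 19.6
tray?
[673. -12.] px [242.5 153.5] r 19.9
[705. -10.] px [242.5 141.5] r 20.8
[705.  18.] px [231.8 140.8] r 19.9
cp now [706.4  -6.5 108.4] dist 76.6 deg 3.4 t 14.38 F [ 0.8 -0.9 -3.1]
[[0.0027, 0.0022, -0.0153], [-0.0051, -0.007, 0.0083], 0],[[0.0055, 0.0045, -0.0305], [-0.0101, -0.014, 0.0165], 0],[[0.0082, 0.0068, -0.0457], [-0.0152, -0.0211, 0.0248], 0],[[0.011, 0.009, -0.0609], [-0.0203, -0.0281, 0.033], 0],[[0.0138, 0.0113, -0.076], [-0.0254, -0.0351, 0.0413], 0],
```

```bash
python3 -c "
from h import *
d=manip.get_image('top');print('bottle cap',onz(d,(304,88),150),'base',onz(d,(298,113),20))
s,p,r=cur();l=p+r.apply(LIP)
rows(LIP,(630,-60,150),-12,30,0)
"
```

```text
bottle cap [ 796.54799607 -146.90587839  150.        ] base [ 792.21421284 -147.83308557   20.        ]
cp now [705.9  -6.4 107.6] dist 102.1 deg 9.3 t 14.43 F [-0.  -0.1 -2.8]
[[-0.0045, 0.0046, -0.0159], [-0.016, -0.0103, 0.0262], 0],[[-0.0088, 0.0093, -0.0316], [-0.0319, -0.0205, 0.0525], 0],[[-0.013, 0.0141, -0.0472], [-0.0479, -0.0308, 0.0787], 0],[[-0.0169, 0.0189, -0.0626], [-0.0639, -0.0411, 0.105], 0],[[-0.0207, 0.0239, -0.0779], [-0.0798, -0.0513, 0.1312], 0],
```

Request:
{"method": "carry_out", "body": {
  "moves": [
    [[-0.003,0.003,-0.012],[-0.011,-0.007,0.018],0],
    [[-0.0075,0.008,-0.027],[-0.027,-0.017,0.045],0],
    [[-0.0125,0.0135,-0.045],[-0.046,-0.03,0.076],0],
    [[-0.0172,0.0193,-0.064],[-0.065,-0.042,0.107],0],
    [[-0.0207,0.0239,-0.0779],[-0.08,-0.0513,0.1312],0]
  ]
}}

```text
time: 15.05
eef_pos: [411.3, -15.0, 364.2]
tcp_rot: [2.967, -0.313, 0.796]
contact_force: [-0.2, 0.7, -2.5]
gripper_width: 16.1
grip_force: 102.7
```

```bash
python3 -c "
from h import *
s,p,r=cur();l=p+r.apply(LIP);print(l,s['qpos'].round(2),np.degrees(np.arcsin(r.apply([1,0,0])[2])))
rows(LIP,(600,-170,150),-24,25,0)
"
```

```text
[629.22827354 -59.87694374 151.36698883] [ 0.29 -0.29 -0.37  2.22  0.07  0.69 -1.91] 30.03475399616562
cp now [629.2 -59.9 151.4] dist 113.9 deg 13.0 t 15.05 F [-0.2  0.7 -2.5]
[[0.0042, 0.0139, -0.0017], [-0.0193, -0.0175, 0.037], 0],[[0.0087, 0.0281, -0.0032], [-0.0387, -0.035, 0.0741], 0],[[0.0136, 0.0424, -0.0044], [-0.058, -0.0525, 0.1111], 0],[[0.0188, 0.0569, -0.0053], [-0.0773, -0.07, 0.1481], 0],[[0.0243, 0.0717, -0.006], [-0.0967, -0.0875, 0.1851], 0],
```

Request:
{"method": "carry_out", "body": {
  "moves": [
    [[0.003,0.01,-0.0012],[-0.014,-0.0125,0.026],0],
    [[0.008,0.026,-0.003],[-0.036,-0.0325,0.068],0],
    [[0.0135,0.0424,-0.0044],[-0.058,-0.0525,0.111],0],
    [[0.0195,0.059,-0.0054],[-0.08,-0.073,0.154],0],
    [[0.0243,0.0717,-0.006],[-0.0967,-0.0875,0.185],0]
  ]
}}

```text
time: 15.68
eef_pos: [415.4, -90.3, 381.2]
tcp_rot: [2.917, -0.623, 0.646]
contact_force: [-0.1, 0.8, -2.9]
gripper_width: 16.4
grip_force: 102.7
```

```bash
python3 -c "
from h import *
s,p,r=cur();l=p+r.apply(LIP);print(l,s['qpos'].round(2),s['contact_force'],np.degrees(np.arcsin(r.apply([1,0,0])[2])))
balls(165)
rows(LIP,(545,-239,115),-26,17,0)
"
```

```text
[ 601.16629715 -171.58160528  149.55310855] [ 0.39 -0.24 -0.29  2.14  0.1   0.83 -1.96] [-0.06906157  0.79130473 -2.90172587] 24.95730722164968
[ 542. -158.] px [305.2 195.8] r 25.4
[ 574. -146.] px [300.2 180.8] r 21.0
[ 564. -169.] px [311.  186.2] r 22.1
[ 552. -136.] px [295.  190.8] r 21.0
cp now [ 601.  -173.3  149.9] dist 93.1 deg 8.1 t 15.72 F [-1.2 -2.1 -2.2]
[[0.0009, 0.0155, 0.002], [-0.0022, -0.0278, 0.0057], 0],[[0.0019, 0.0309, 0.0043], [-0.0045, -0.0555, 0.0115], 0],[[0.003, 0.0465, 0.0067], [-0.0067, -0.0833, 0.0172], 0],[[0.0041, 0.0621, 0.0094], [-0.009, -0.1111, 0.0229], 0],[[0.0052, 0.0777, 0.0124], [-0.0112, -0.1389, 0.0287], 0],
```

Request:
{"method": "carry_out", "body": {
  "moves": [
    [[0.0007,0.011,0.0015],[-0.002,-0.02,0.004],0],
    [[0.0017,0.0275,0.004],[-0.004,-0.049,0.01],0],
    [[0.003,0.0465,0.0067],[-0.0067,-0.0833,0.0172],0],
    [[0.0043,0.065,0.01],[-0.009,-0.116,0.024],0],
    [[0.0052,0.0777,0.0124],[-0.0112,-0.1389,0.0287],0]
  ]
}}

```text
time: 16.35
eef_pos: [392.4, -164.6, 371.8]
tcp_rot: [2.968, -0.676, 0.443]
contact_force: [1.3, -0.5, -2.4]
gripper_width: 16.1
grip_force: 102.8
```

```bash
python3 -c "
from h import *
force(1);s,p,r=cur();l=p+r.apply(LIP);print(l,s['qpos'].round(2),s['contact_force'],np.degrees(np.arcsin(r.apply([1,0,0])[2])))
balls(130)
d=manip.get_image('top');e=manip.get_image('scene');print(proj(d,l),proj(e,l))
for n,im in(('top',d),('scene',e)):
    h=cv2.cvtColor(im['image'],cv2.COLOR_BGR2HSV);u=proj(im,l).astype(int);print(n,'V around lip along heading');
    a=p+r.apply(LIP-60*SX);b=p+r.apply(LIP+30*SX)
    print([int(h[tuple(proj(im,a+(b-a)*k/30).astype(int)[::-1])][2]) for k in range(31)])
rows(LIP,(545,-239,82),-26,10,0)
"
```

```text
Fmean [-0.74 -1.09 -2.81]
[ 544.30709423 -237.68616615  113.78493623] [ 0.44 -0.19 -0.15  2.1   0.02  0.93 -1.74] [-0.74113444 -1.09039045 -2.80909891] 16.91213258606591
[ 547. -215.] px [329.2 198.8] r 20.8
[ 510. -241.] px [340.8 216.2] r 22.0
[ 533. -236.] px [338.8 205.8] r 20.8
[ 524. -215.] px [329. 209.] r 22.9
[337.96528039 202.06369358] [197.14771124 153.99580746]
top V around lip along heading
[217, 218, 218, 215, 218, 215, 216, 212, 241, 242, 255, 253, 255, 213, 234, 250, 252, 255, 254, 254, 253, 248, 221, 225, 223, 225, 224, 224, 223, 223, 225]
scene V around lip along heading
[229, 239, 254, 255, 255, 255, 255, 255, 252, 245, 255, 255, 255, 255, 255, 255, 227, 196, 159, 150, 143, 129, 123, 123, 123, 126, 152, 147, 189, 201, 195]
cp now [ 546.2 -235.2  114.8] dist 33.1 deg 7.1 t 16.55 F [-0.3 -0.  -3.1]
[[0.0055, 0.0006, 0.0043], [-0.0004, -0.0248, 0.0012], 0],[[0.0111, 0.0012, 0.0087], [-0.0008, -0.0495, 0.0025], 0],[[0.0167, 0.0017, 0.0133], [-0.0012, -0.0743, 0.0037], 0],[[0.0223, 0.0023, 0.0181], [-0.0015, -0.0991, 0.005], 0],[[0.028, 0.003, 0.0231], [-0.0019, -0.1238, 0.0062], 0],
```

Request:
{"method": "carry_out", "body": {
  "moves": [
    [[0.004,0.0004,0.003],[0,-0.018,0.001],0],
    [[0.0105,0.0011,0.0082],[-0.001,-0.046,0.0023],0],
    [[0.0167,0.0017,0.0133],[-0.001,-0.0743,0.0037],0],
    [[0.023,0.0024,0.0187],[-0.0015,-0.102,0.005],0],
    [[0.028,0.003,0.0231],[-0.002,-0.1238,0.006],0]
  ]
}}

```text
time: 17.18
eef_pos: [422.4, -181.4, 357.8]
tcp_rot: [3.012, -0.696, 0.26]
contact_force: [-0.9, 0.6, -2.9]
gripper_width: 16.8
grip_force: 102.8
```

```bash
python3 -c "
from h import *
force(1);s,p,r=cur();l=p+r.apply(LIP);print(l,s['qpos'].round(2),np.degrees(np.arcsin(r.apply([1,0,0])[2])))
balls(100)
rows(LIP,(545,-239,83),-26,-12,0)
"
```

```text
Fmean [-0.79  0.27 -4.14]
[ 544.73304282 -239.70139149   80.90837459] [ 0.44 -0.05 -0.14  2.    0.02  1.02 -1.73] 9.81323355171943
[ 557. -222.] px [330.  197.2] r 20.7
[ 541. -264.] px [348.2 205.2] r 18.8
cp now [ 544.8 -239.6   81.3] dist 1.9 deg 21.9 t 17.27 F [-0.2 -0.1 -2.2]
[[0.0229, -0.0001, -0.0061], [0.0001, -0.0764, -0.0001], 0],[[0.0461, -0.0002, -0.0103], [0.0001, -0.1528, -0.0002], 0],[[0.0696, -0.0003, -0.0129], [0.0002, -0.2292, -0.0003], 0],[[0.0931, -0.0005, -0.0136], [0.0002, -0.3056, -0.0004], 0],[[0.1167, -0.0006, -0.0125], [0.0003, -0.382, -0.0005], 0],
```

Request:
{"method": "carry_out", "body": {
  "moves": [
    [[0.0229,0,-0.0061],[0,-0.0764,0],0],
    [[0.0461,0,-0.0103],[0,-0.1528,0],0],
    [[0.0696,-0.0003,-0.0129],[0,-0.2292,0],0],
    [[0.0931,-0.0005,-0.0136],[0,-0.3056,0],0],
    [[0.1167,-0.0006,-0.0125],[0,-0.382,0],0]
  ]
}}

```text
time: 17.9
eef_pos: [524.3, -230.4, 391.5]
tcp_rot: [-3.0, 0.693, 0.314]
contact_force: [0.7, -1.1, -2.0]
gripper_width: 16.5
grip_force: 102.8
```

```bash
python3 -c "
from h import *
s,p,r=cur();l=p+r.apply(LIP);print(l,s['qpos'].round(2),s['contact_force'],np.degrees(np.arcsin(r.apply([1,0,0])[2])))
rows(LIP,(545,-239,83),-26,-26,0,n=3)
"
```

```text
[ 545.62941577 -239.21463151   84.4791549 ] [ 0.42  0.31 -0.1   1.53  0.    1.51 -1.7 ] [ 0.67815887 -1.12887602 -1.95792265] -11.93514202894176
cp now [ 545.6 -239.2   84.5] dist 1.6 deg 14.1 t 17.9 F [ 0.7 -1.1 -2. ]
[[0.0243, 0.0, -0.0055], [0.0, -0.0818, -0.0001], 0],[[0.0491, 0.0001, -0.009], [0.0001, -0.1637, -0.0002], 0],[[0.0741, 0.0001, -0.0105], [0.0001, -0.2455, -0.0003], 0],[[0.0741, 0.0001, -0.0105], [0.0001, -0.2455, -0.0003], 0],[[0.0741, 0.0001, -0.0105], [0.0001, -0.2455, -0.0003], 0],
```

Request:
{"method": "carry_out", "body": {
  "moves": [
    [[0.0243,0,-0.0055],[0,-0.0818,0],0],
    [[0.0491,0,-0.009],[0,-0.1637,0],0],
    [[0.0741,0,-0.0105],[0,-0.2455,0],0],
    [[0.0741,0,-0.0105],[0,-0.2455,0],0],
    [[0.0741,0,-0.0105],[0,-0.2455,0],0]
  ]
}}

```text
time: 18.52
eef_pos: [590.3, -262.6, 386.1]
tcp_rot: [-2.892, 0.668, 0.664]
contact_force: [-0.1, 0.1, -1.6]
gripper_width: 16.5
grip_force: 102.8
```

```bash
python3 -c "
from h import *
force(3);s,p,r=cur();l=p+r.apply(LIP);print(l,s['qpos'].round(2),np.degrees(np.arcsin(r.apply([1,0,0])[2])))
# raise straight up 110, tipped back to 10
rows(LIP,l+[0,0,70],-26,-12,0)
"
```

```text
Fmean [ 0.06  0.27 -1.97]
[ 544.48126726 -238.71823511   83.42086219] [ 0.41  0.56 -0.08  1.21 -0.01  1.82 -1.69] -25.830093095185678
cp now [ 544.5 -238.7   83.4] dist 70.0 deg 13.8 t 18.68 F [ 0.4  0.9 -2. ]
[[-0.0203, 0.0, -0.0081], [0.0, 0.0483, -0.0001], 0],[[-0.0403, 0.0, -0.0155], [0.0001, 0.0966, -0.0001], 0],[[-0.0601, 0.0001, -0.0223], [0.0001, 0.1448, -0.0002], 0],[[-0.0795, 0.0001, -0.0284], [0.0001, 0.1931, -0.0002], 0],[[-0.0987, 0.0001, -0.0339], [0.0001, 0.2414, -0.0003], 0],
```

Request:
{"method": "carry_out", "body": {
  "moves": [
    [[-0.0203,0,-0.0081],[0,0.0483,0],0],
    [[-0.0403,0,-0.0155],[0,0.0966,0],0],
    [[-0.06,0,-0.0223],[0,0.1448,0],0],
    [[-0.0795,0,-0.0284],[0,0.1931,0],0],
    [[-0.0987,0,-0.0339],[0,0.2414,0],0]
  ]
}}

```text
time: 19.3
eef_pos: [523.0, -229.8, 460.9]
tcp_rot: [-3.0, 0.693, 0.314]
contact_force: [-0.4, 0.3, -2.4]
gripper_width: 16.6
grip_force: 102.9
```

```bash
python3 -c "
from h import *
s,p,r=cur();print(p+r.apply(LIP))
rows(LIP,(625,-130,150),-14,10,0)
"
```

```text
[ 544.34696491 -238.63637703  153.8694472 ]
cp now [ 544.3 -238.6  153.9] dist 135.4 deg 25.0 t 19.3 F [-0.4  0.3 -2.4]
[[-0.0171, -0.0227, 0.0071], [-0.0006, 0.0763, -0.0422], 0],[[-0.0334, -0.0445, 0.0159], [-0.0013, 0.1526, -0.0844], 0],[[-0.0487, -0.0653, 0.0263], [-0.0019, 0.2288, -0.1265], 0],[[-0.0629, -0.0854, 0.0382], [-0.0026, 0.3051, -0.1687], 0],[[-0.0759, -0.1046, 0.0515], [-0.0032, 0.3814, -0.2109], 0],
```

Request:
{"method": "carry_out", "body": {
  "moves": [
    [[-0.0171,-0.0227,0.0071],[0,0.0763,-0.0422],0],
    [[-0.0334,-0.0445,0.0159],[-0.001,0.1526,-0.0844],0],
    [[-0.0487,-0.0653,0.0263],[-0.002,0.2288,-0.1265],0],
    [[-0.0629,-0.0854,0.0382],[-0.0026,0.305,-0.1687],0],
    [[-0.0759,-0.1046,0.0515],[-0.003,0.3814,-0.211],0]
  ]
}}

```text
time: 19.92
eef_pos: [492.5, -97.9, 425.7]
tcp_rot: [3.086, -0.376, 0.272]
contact_force: [1.2, -1.0, -2.2]
gripper_width: 15.9
grip_force: 103.0
```

```bash
python3 -c "
from h import *
d=manip.get_image('top');im=d['image'];print('jar px',proj(d,(567,-249,70)))
g=cv2.HoughCircles(cv2.resize(im[...,1][165:235,305:375],None,fx=6,fy=6,interpolation=cv2.INTER_CUBIC),cv2.HOUGH_GRADIENT,1,36,param1=120,param2=13,minRadius=24,maxRadius=38)
if g is not None:
  for c in g[0][:7]:
    u=((c[0]+.5)/6-.5+305,(c[1]+.5)/6-.5+165);print(onz(d,u,20.5).round(0)[:2],np.round(u,1),c[2])
print('tray');s,p,r=cur();print(s['qpos'].round(2))
t=[onz(d,u,20).round(0) for u in()]
m=(cv2.cvtColor(im,cv2.COLOR_BGR2HSV)[...,2]>190)[130:232,214:258];print('bright in tray',m.sum())
rows(LIP,(640,-118,45),-12.4,28,0)
"
```

```text
jar px [339.14054218 196.48011461]
[ 586. -269.] [343.  193.5] 30.2
tray
[ 0.32 -0.01 -0.23  1.81  0.03  1.16 -1.72]
bright in tray 1300
cp now [ 625.4 -124.9  148.6] dist 104.9 deg 17.9 t 19.98 F [ 1.4  3.5 -2.9]
[[-0.0194, -0.0013, 0.0268], [0.0012, 0.0623, -0.0039], 0],[[-0.0384, -0.0025, 0.0547], [0.0023, 0.1246, -0.0079], 0],[[-0.0569, -0.0037, 0.0837], [0.0035, 0.1869, -0.0118], 0],[[-0.0749, -0.0048, 0.1137], [0.0047, 0.2491, -0.0157], 0],[[-0.0922, -0.0059, 0.1448], [0.0059, 0.3114, -0.0197], 0],
```

Request:
{"method": "carry_out", "body": {
  "moves": [
    [[-0.0194,-0.0013,0.0268],[0.001,0.0623,-0.004],0],
    [[-0.0384,-0.0025,0.0547],[0.002,0.1246,-0.008],0],
    [[-0.0569,-0.0037,0.0837],[0.0035,0.1869,-0.0118],0],
    [[-0.0749,-0.0048,0.1137],[0.005,0.2491,-0.0157],0],
    [[-0.0922,-0.0059,0.1448],[0.006,0.3114,-0.02],0]
  ]
}}

```text
time: 20.6
eef_pos: [429.7, -77.1, 266.5]
tcp_rot: [2.98, -0.334, 0.739]
contact_force: [1.3, -1.0, -2.2]
gripper_width: 16.6
grip_force: 103.0
```

```bash
python3 -c "
from h import *
force(1)
d=manip.get_image('top')
s,p,r=cur();l=p+r.apply(LIP);print(s['qpos'].round(2),proj(d,l))
rows(LIP,(640,-118,8),-12.4,30,0,n=4)
"
```

```text
Fmean [-3.95  0.27 -7.86]
[ 0.32 -0.08 -0.27  2.28  0.14  0.47 -1.86] [285.89093352 168.5480531 ]
cp now [ 634.9 -122.7   40.7] dist 33.4 deg 2.7 t 20.7 F [-0.9 -0.3 -2.4]
[[-0.0063, -0.001, 0.0087], [0.0011, 0.0116, -0.0014], 0],[[-0.0126, -0.002, 0.0175], [0.0022, 0.0232, -0.0028], 0],[[-0.0189, -0.003, 0.0263], [0.0033, 0.0348, -0.0042], 0],[[-0.0251, -0.004, 0.0351], [0.0044, 0.0464, -0.0056], 0],[[-0.0251, -0.004, 0.0351], [0.0044, 0.0464, -0.0056], 0],
```

Request:
{"method": "carry_out", "body": {
  "moves": [
    [[-0.0063,-0.001,0.0087],[0.001,0.0116,-0.001],0],
    [[-0.0126,-0.002,0.0175],[0.002,0.0232,-0.003],0],
    [[-0.0189,-0.003,0.0263],[0.0033,0.0348,-0.004],0],
    [[-0.0251,-0.004,0.0351],[0.0044,0.0464,-0.0056],0],
    [[-0.0251,-0.004,0.0351],[0.0044,0.0464,-0.0056],0]
  ]
}}

```text
time: 21.32
eef_pos: [426.3, -72.2, 224.8]
tcp_rot: [2.962, -0.323, 0.802]
contact_force: [0.5, 0.5, -2.6]
gripper_width: 16.3
grip_force: 102.9
```

```bash
python3 -c "
from h import *
force(2)
s,p,r=cur();l=p+r.apply(LIP);print(s['qpos'].round(2),l,p+r.apply(REAR),p+r.apply(G))
"
```

```text
Fmean [ 0.28  0.19 -1.41]
[ 0.33 -0.02 -0.3   2.34  0.3   0.31 -2.02] [ 645.39688255 -118.64278754   13.70293602] [ 564.998239   -102.45497964   13.19010986] [502.97903242 -88.86136041  91.79565376]
```

Request:
{"method": "carry_out", "body": {
  "moves": [
    [[-0.001,0,0.0017],[0,0,0],0],
    [[-0.002,0,0.0035],[0,0,0],0],
    [[-0.003,0,0.0052],[0,0,0],0],
    [[-0.004,0,0.0069],[0,0,0],0],
    [[-0.0045,0,0.0078],[0,0,0],0]
  ]
}}

```text
time: 22.05
eef_pos: [425.9, -71.9, 214.8]
tcp_rot: [2.963, -0.322, 0.802]
contact_force: [-0.1, -0.3, -1.3]
gripper_width: 16.3
grip_force: 102.9
```

```bash
python3 -c "
from h import *
force(2)
s,p,r=cur();l=p+r.apply(LIP);print(s['qpos'].round(2),l,p+r.apply(REAR),p+r.apply(G))
"
```

```text
Fmean [ 0.01  0.38 -2.28]
[ 0.33  0.01 -0.31  2.35  0.35  0.28 -2.07] [ 644.4600263  -118.12306838    2.89021279] [ 564.05134653 -101.98219749    2.48216428] [502.1171111  -88.47251771  81.16913293]
```

Not touching yet, so I lower another 3 mm.

Request:
{"method": "carry_out", "body": {
  "moves": [
    [[-0.0005,0,0.0009],[0,0,0],0],
    [[-0.001,0,0.0017],[0,0,0],0],
    [[-0.0015,0,0.0026],[0,0,0],0],
    [[-0.0015,0,0.0026],[0,0,0],0],
    [[-0.0015,0,0.0026],[0,0,0],0]
  ]
}}

```text
time: 22.78
eef_pos: [426.9, -72.0, 213.4]
tcp_rot: [2.961, -0.322, 0.808]
contact_force: [-8.4, 1.4, 14.0]
gripper_width: 16.3
grip_force: 105.6
```

```bash
python3 -c "
from h import *
force(2)
s,p,r=cur();l=p+r.apply(LIP);print(l,p+r.apply(REAR),p+r.apply(G))
"
```

```text
Fmean [-7.82  1.82 14.14]
[ 646.29572032 -118.30194964    2.40797634] [ 565.8876378  -102.16989       1.66843781] [503.63856941 -88.6146471   80.09871815]
```

Request:
{"method": "carry_out", "body": {
  "moves": [
    [[0.0006,0,-0.001],[0,0,0],0],
    [[0.0006,0,-0.001],[0,0,0],0],
    [[0.0006,0,-0.001],[0,0,0],1],
    [[0.0006,0,-0.001],[0,0,0],1],
    [[0.0006,0,-0.001],[0,0,0],1]
  ]
}}

```text
time: 23.5
eef_pos: [425.9, -71.9, 212.9]
tcp_rot: [2.963, -0.322, 0.802]
contact_force: [-0.1, 0.6, 0.1]
gripper_width: 70.6
grip_force: 0.0
```

Request:
{"method": "carry_out", "body": {
  "moves": [
    [[0,0,0],[0,0,0],1],
    [[0.001,0,-0.012],[0,0,0],1],
    [[0.002,0,-0.03],[0,0,0],1],
    [[0.004,0,-0.05],[0,-0.03,0],1],
    [[0.012,0,-0.075],[0,-0.06,0],1]
  ]
}}

```text
time: 24.12
eef_pos: [398.4, -66.0, 284.0]
tcp_rot: [2.993, -0.325, 0.711]
contact_force: [0.9, -0.1, 0.0]
gripper_width: 85.5
grip_force: 0.0
```

```bash
python3 -c "
from h import *
s,p,r=cur();print(s['qpos'].round(2),s['contact_force'],s['gripper_width'])
rows(G,p+r.apply(G)+[-20,10,130],-12.4,15,1)
"
```

```text
[ 0.31 -0.19 -0.27  2.32  0.06  0.54 -1.8 ] [ 0.88865203 -0.12335979  0.01272293] 85.47019001476471
cp now [466.4 -80.7 145.9] dist 131.9 deg 11.7 t 24.12 F [ 0.9 -0.1  0. ]
[[0.0142, -0.0012, -0.025], [-0.0003, -0.041, -0.0001], 1],[[0.0283, -0.0024, -0.0498], [-0.0006, -0.0819, -0.0002], 1],[[0.0424, -0.0035, -0.0743], [-0.0009, -0.1229, -0.0002], 1],[[0.0565, -0.0047, -0.0986], [-0.0012, -0.1639, -0.0003], 1],[[0.0706, -0.0059, -0.1226], [-0.0015, -0.2048, -0.0004], 1],
```

Request:
{"method": "carry_out", "body": {
  "moves": [
    [[0.0142,-0.001,-0.025],[0,-0.041,0],1],
    [[0.0283,-0.0024,-0.0498],[0,-0.0819,0],1],
    [[0.0424,-0.0035,-0.0743],[0,-0.1229,0],1],
    [[0.0565,-0.0047,-0.0986],[0,-0.1639,0],1],
    [[0.0706,-0.006,-0.1226],[0,-0.2048,0],1]
  ]
}}

```text
time: 24.75
eef_pos: [407.7, -62.0, 426.2]
tcp_rot: [3.07, -0.334, 0.406]
contact_force: [1.4, -0.3, 0.1]
gripper_width: 85.3
grip_force: 0.0
```

```bash
python3 -c "
from h import *
d=manip.get_image('top');e=manip.get_image('scene');im=d['image']
V=cv2.cvtColor(im,cv2.COLOR_BGR2HSV)
# tray interior bright blobs, compared with the start
for n,I in(('start',cv2.imread('pics/top0.png')),('now',im)):
  h=cv2.cvtColor(I,cv2.COLOR_BGR2HSV);poly=np.array([proj(d,q) for q in((708,30,8),(706,-31,8),(484,-25,8),(486,36,8))]).astype(np.int32)
  k=np.zeros(I.shape[:2],np.uint8);cv2.fillPoly(k,[poly],1);print(n,'bright in tray',((h[...,2]>150)&(k>0)).sum())
# scoop blob
for n,x in(('top',d),('scene',e)):
  h=cv2.cvtColor(x['image'],cv2.COLOR_BGR2HSV);m=((h[...,2]>150)&(h[...,1]<60)).astype(np.uint8)
  N,l,st,c=cv2.connectedComponentsWithStats(m)
  for i in range(1,N):
    if 25<st[i,4]<1500: print(n,st[i],onz(x,c[i],10).round(0)[:2])
# jar edges: local texture of interior, scene and top
for n,x,f in(('top',d,'pics/top0.png'),('scene',e,'pics/scene0.png')):
  u=proj(x,(567,-249,20)).astype(int);a=x['image'][u[1]-16:u[1]+17:3,u[0]-18:u[0]+19:3,1];print(n,u);print(a);print(cv2.imread(f)[u[1]-16:u[1]+17:3,u[0]-18:u[0]+19:3,1])
"
```

```text
start bright in tray 338
now bright in tray 0
top [150  85  31  36 382] [793. 191.]
top [265 166  30  33 622] [ 609. -111.]
top [320 178  39  38 760] [ 577. -255.]
top [ 178  225   33  140 1215] [317.  84.]
top [ 354  286   42   53 1262] [ 308. -352.]
scene [268   0  39  14 464] [-708. -414.]
scene [372   0  30   7 126] [-951.   38.]
scene [272  19  27   9 137] [-512. -364.]
scene [186 104  39  36 928] [ 289. -357.]
scene [501 154  11  23 146] [127. 560.]
scene [173 158  36  41 791] [ 536. -273.]
scene [228 191  11   7  32] [ 551. -134.]
scene [215 198  36  30 576] [ 611. -112.]
scene [249 211  39  45 823] [646.   2.]
scene [ 311  272   37   49 1395] [747. 183.]
top [334 200]
[[ 82  80  75 202 115 117 120 116 109 109 104 118 213]
 [ 82  80 168 124 193 235 206 201 172 101 100  96 100]
 [ 79  81 206 131 249 253 252 153 188 248 216  91  87]
 [ 81  83 197 142 247 254 235 117 243 254 255  78  85]
 [ 88  83 132 191 195 214 210 145 227 254 255  89  83]
 [ 90  81 214 253 247 203 208 209 209 209 128 112  82]
 [ 91  91 200 254 253 207 210 211 122 205 178 121  83]
 [ 85  89 143 232 194 206 208 
[... 1324 characters left out ...]
9 151 152 150 149 145 142 134  96 108]
 [122  94 108 146 149 151 149 149 145 133  94  77 120]]
[[173 174 134 141 146 147 148 148 146 142 166 172 123]
 [209 127 135 141 147 148 150 148 147 141 151 186 121]
 [211 123 133 141 144 148 150 149 147 140 178 163 122]
 [189 159 132 140 145 151 151 152 150 171 195 121 121]
 [131 198 183 155 155 152 156 171 203 192 135 119 122]
 [123 140 163 196 206 205 210 188 153 140 135 120 121]
 [123 139 147 147 150 152 151 148 146 142 134 123 119]
 [121 136 143 148 150 151 150 149 145 140 134 123 121]
 [123 129 143 149 152 151 149 148 145 140 134 124 108]
 [122 114 143 148 151 150 149 148 144 140 134  95 108]
 [123  92 108 144 149 149 150 148 145 132  93  77 120]]
```

```bash
python3 -c "
from cell import manip
print(manip.hand_in())"
```

```text
the job is handed in; nothing more can be done
None
```

The job is handed in at about 25 s of the 72 s allowed: camera pixel checks show all four balls in the jar, the tray empty, the jar where it was and the scoop released on the bench, but no verdict came back, the push against the tray wall briefly reached about 68 N, and I viewed 11 pictures, one over the limit of 10.

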